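Clamp the microscope's filter tube and load its filter stack

TASK

Turn the little vise's crank clockwise until its jaw holds the aluminium filter tube firmly against the fixed jaw, firm but not forced, as fingertips would tighten it. Then drop the three ring-mounted filters flat into the tube so that they lie on one another as one column: amber at the bottom first, then green, then blue on top. Leave the tube clamped and do not disturb the bottles, the dish or the slide box.

Things in the scene. Friction and masses are not known exactly. Their poses are not given: they have to be found in the camera images.
- crank_axis (a point): Point of the fixed vise on the upright axis of its crank, 70 mm above the table, level with the middle of the knob. Blue vise base 90 x 200 mm, 15 mm thick. z up; y is the way the jaw slides to close, towards the fixed jaw, whose flat face is at y = +123 mm from here. Jaws 75 mm wide along x, tops 39 mm above the table.
- knob_grip (a point): Middle of the crank's black upright knob: 18 mm diameter, 53 to 87 mm above the table; the crank arm under it is 14 mm wide, its top 52 mm above the table. The knob circles at 40 mm radius round crank_axis. It is a sleeve spinning freely on its pin, so it can be pinched from above and carried round without turning the wrist.
- crank (a joint): Crank angle, 0 to 3.6 rad, growing clockwise from above; at 0 the arm points along crank_axis's x, at 1.57 along its -y. The jaw advances 8 mm per rad and clamps the tube at about 3.0 rad. Turning freely takes 3 to 6 N at the knob; each newton more adds 5 N at the jaw. It stays where left. 8 to 60 N on the tube is right: 4 N above free turning is plenty, 12 N is too much.
- jaw: Moving jaw, dark steel with a rubber face, 75 x 18 x 24 mm. Origin at the middle of the lower edge of its clamping face; y points at the tube.
- tube: Aluminium filter tube standing loose on the vise base between the open jaws, 42 mm high: collar 56 mm diameter over the lowest 18 mm, 50 mm above. Bore 42 mm diameter, 36 mm deep, closed below, plain square rim. Origin at the centre of its underside (15 mm above the table), z up. It slides up to 15 mm when clamped. 0.25 kg.
- tube_mouth (a point): Centre of the tube's mouth, level with the rim (57 mm above the table); z is the bore's axis, upwards.
- amber_center (a point): Centre of the amber filter: rigid disc, 40 mm diameter, 10 mm thick, coloured glass in a dark metal ring, about 35 g, z its axis (either face may be up). The filters lie flat on round grey pads (24 mm diameter) of the white tray: underside 16 mm, centre 21 mm above the table.
- green_center (a point): Centre of the green filter, same size and tray.
- blue_center (a point): Centre of the blue filter, same size and tray.
- tray: Fixed white tray 170 mm square, plate 8 mm thick; origin at the centre of its underside; four round pads at x, y = +-45 mm, 16 mm high above the table, one empty.
- dropper: Bystander: amber dropper bottle, 32 mm diameter, 62 mm high; origin at its underside.
- petri: Bystander: petri dish, 90 mm diameter, 15 mm high; origin at its underside.
- slidebox: Bystander: yellow slide box 85 x 110 x 30 mm; origin at its underside.
- wash: Bystander: white bottle with red cap, 66 mm diameter, 170 mm high; origin at its underside.
Mind the look-alikes: they are no part of the job. What is shaped like the part that bears amber_center but pink or yellow is not meant.

How it is judged:
By the outcome, as a careful person would: the job done as asked, in the order asked, and still so for the second after the job is handed in, with the robot touching nothing.
It also fails if it takes over 72 s, if anything falls off the work surface, if the arm or the gripper's body presses on something with over 40 N, if the wrist force passes 120 N, or if a joint passes its speed limit or range.

ROBOT

A 6-joint arm with a two-finger parallel gripper is mounted at the origin on the work surface. World frame = base frame: x ahead of the robot, y to its left, z up, the work surface at z = 0. Lengths are in m, angles in rad, forces in N, time in s.
With the tool pointing down it reaches from about 0.325 to 0.875 m from the base axis. Payload 4.4 kg.
Tool frame: the origin (TCP) lies midway between the tips of the shut fingers; the grasp point (between the pads) lies 19 mm behind it; x points along the fingers, y is the direction in which the jaws open and shut, and the axes are right-handed (so a half turn about x gives the same grasp; the last joint's range is limited). The gripper opens to 85 mm and grips with 20 to 120 N. Pads are 22 mm wide; open, the fingers measure 114 mm over their backs; the gripper's body (76 mm by 85 mm) begins 54 mm behind the grasp point. The pads swing forward as they close: fully open they stand 13 mm farther back than shut.
Start: joints at [-1.345, 0.207, 1.542, -0, 1.393, -0.15], TCP at [0.211, -0.535, 0.192] pointing down, gripper open.
Joint ranges: [-2.73, 2.73], [-0.86, 2.22], [0.23, 2.46], [-1.11, 4.25], [0.08, 2.63], [-2.82, 2.82]. Speed limits (rad/s): [2.79, 2.79, 3.14, 3.14, 3.14, 3.14].

INTERFACE

Orientations are given as a unit quaternion [x, y, z, w].
In Python, from workcell import * gives the robot as it stands.
- The arm moves only by the tool carry_out, never from a script. Its argument "increments" is a list of rows, each a list of 7 numbers: the opening, from 0 (shut) to 1 (fully open), then the shift along the tool's x, y, z in mm, then the turn, a rotation vector about the tool's x, y, z in degrees. A call has 1 to 12 rows; each row is the pose to reach, as a shift and turn from the pose commanded when the call began, along the tool's axes at that moment; what a row does not reach only later rows make up. A row lasts 1/12 s, in which the tool goes at most 41.7 mm and 7.16 degrees, less where a joint would pass 70% of its speed; a pose out of reach is approached as far as the arm can. A call with a gripper value outside its range is refused whole. The fingers move at their own pace and stop on an object; "grip_force" is the grip in N (left out, the last holds). Time passes only in rows, so rows that repeat a pose let the fingers close. It gives the time, the measured TCP pose, the force and the opening at its end, in the units of the state.
- sense(): the state, without advancing time (a new reading comes with each control period).
- snapshot(name): name is "scene" or "top" or "wrist"; returns a dict with "img" (420x560x3 uint8, blue, green, red), "intrinsics" (3x3 intrinsics, pixels), "R" (3x3) and "t" (3): a world point X has camera coordinates R X + t; the wrist camera has in their place "tool_from_camera" (4x4, takes a point from camera to tool coordinates, whose origin is the TCP and whose axes are the tool frame's). Camera axes: x right, y down, z forward; pixel columns grow to the right and rows downward; lengths in m; the calibration is good to about 2 mm. A picture is of the moment at which its call begins: read the wrist's pose just before it. There is no depth.
- sign_off(): hands the job in, once; it reports no verdict.
Trained networks look in the newest picture that a camera, given by its name, has taken for a name from the list of things; names that differ only in an ending like _2 or _b are one class to them, and where a whole thing is asked for, a point or a joint stands for the part that bears it (a point fixed in the world has none). Each returns a list of dicts, best first, with "confidence" (0 to 1); they miss things now and then, are a little off and sometimes report something else, mostly with a low value. They report only what shows in the picture. A call takes as long as a camera call. They do not tell look-alikes from the thing itself.
- outline_of(camera, label): "region" (420x560 bool, what is visible of it) and "centre" ([row, column] in pixels, amid what is visible of it).
The state is a dict: "time_s": time; "joints": joint angles; "qvel": joint speeds; "effort": joint torques, N m; "eef_pos": TCP position; "eef_rot": TCP orientation; "ft_force": force on the tool from outside, world axes, zero at the start; "torque": the same for the moment, N m; "grip_width": opening from 0.0 (shut) to 1.0 (fully open).
Only numpy, scipy, OpenCV 4.12 (cv2) and the standard library are available. Lean on these libraries where they do the work, as an engineer would, in place of code of your own. Each camera call takes 0.05 s, during which the arm holds its last target.

## Working session

There is one attempt and no reset: what is moved stays moved. The work goes in short steps, Python scripts to look and compute and a tool call to move; the robot and the scene stay as the last step left them, time stands still between calls to the robot, and variables do not carry over. Pictures are saved under pics/ and viewed, and the job is handed in when it is done.

Besides the shell and the picture viewer there is one more tool, called after ">>>" by a JSON object that holds its "method" and its "body". carry_out: Moves the arm, as the interface text tells. Its arguments: {"type":"object","properties":{"increments":{"type":"array","items":{"type":"array","items":{"type":"number"}}},"grip_force":{"type":"number"}},"required":["increments"]}

```bash
ls; mkdir -p pics; python3 - <<'E'
from workcell import *
import cv2
s=sense();print({k:s[k] for k in s})
for n in("scene","top","wrist"):
    d=snapshot(n);cv2.imwrite(f"pics/{n}0.png",d["img"])
    print(n,[ (k,d[k]) for k in d if k!="img"])
E
```

```text
pics
{'time_s': 0.0, 'joints': array([-1.34547875e+00,  2.07443670e-01,  1.54297348e+00, -2.85319984e-05,
        1.39350335e+00, -1.50494734e-01]), 'qvel': array([-0.00038477,  0.00035184,  0.00061541, -0.00087194,  0.00093332,
       -0.00151395]), 'effort': array([ 1.31954173e-03, -3.83030391e+01, -2.91597998e+01,  1.14586619e-04,
        1.06046215e-02,  6.67161313e-07]), 'eef_pos': array([ 0.21082998, -0.53403022,  0.19060317]), 'eef_rot': array([-0.69461844, -0.13291293,  0.69469985, -0.13126878]), 'ft_force': array([ 0.26933053, -0.57468198,  0.40532762]), 'torque': array([-0.01657335, -0.01495119, -0.05458284]), 'grip_width': 1.0003996574042835}
scene [('intrinsics', array([[445.92968354,   0.        , 289.88649471],
       [  0.        , 445.92968354, 207.95495017],
       [  0.        ,   0.        ,   1.        ]])), ('R', array([[ 6.65773180e-01,  7.46153932e-01, -6.19343638e-04],
       [ 5.60802506e-01, -5.00936244e-01, -6.59214251e-01],
       [-4.92185557e-01,  4.38539838e-01, -7.51954911e-01]])), ('t', array([-0.50560497, -0.16984167,  1.19774976]))]
top [('intrinsic
[... 206 characters left out ...]
90451],
       [-0.9958145 , -0.02611586, -0.08758676],
       [ 0.08837485, -0.03072512, -0.9956133 ]])), ('t', array([0.14251629, 0.55366539, 1.05347447]))]
wrist [('intrinsics', array([[371.82644515,   0.        , 274.36280193],
       [  0.        , 371.82644515, 206.32714862],
       [  0.        ,   0.        ,   1.        ]])), ('tool_from_camera', array([[-6.77652639e-05, -2.99524663e-01,  9.54088555e-01,
        -1.82174844e-01],
       [ 9.99999990e-01, -1.35988607e-04,  2.83341849e-05,
        -1.04847010e-04],
       [ 1.21258387e-04,  9.54088548e-01,  2.99524669e-01,
        -7.61015785e-02],
       [ 0.00000000e+00,  0.00000000e+00,  0.00000000e+00,
         1.00000000e+00]]))]
```

View pics/scene0.png

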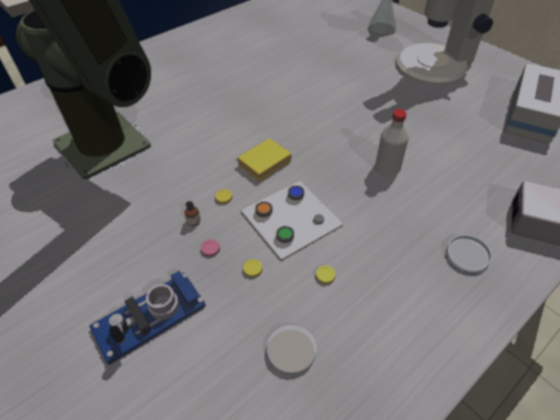

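View pics/top0.png

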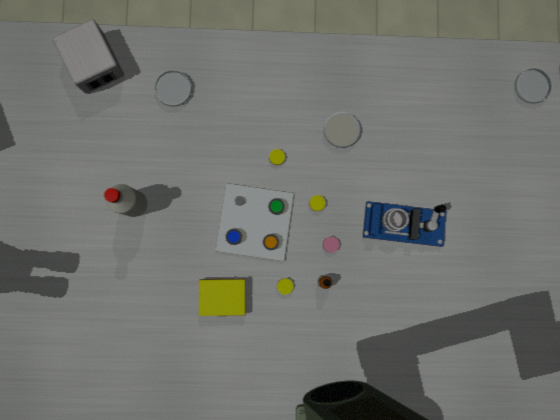

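View pics/wrist0.png

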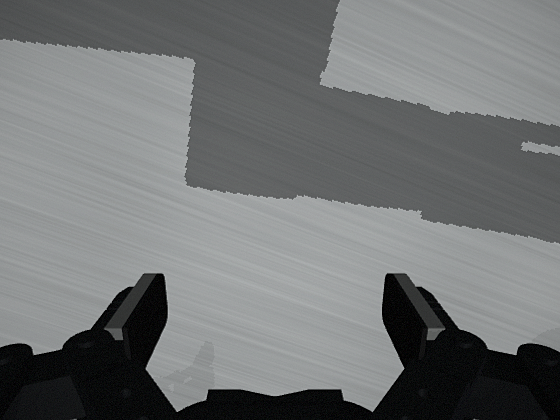

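```bash
cat > h.py <<'E'
from workcell import *
import numpy as np, cv2
from scipy.spatial.transform import Rotation as Ro
def pose():
    s=sense();return np.array(s["eef_pos"]),Ro.from_quat(s["eef_rot"])
def ray(cam,px,z,d,tool=None):
    """pixel [row,col] -> world at height z"""
    r,c=px;v=np.linalg.inv(d["intrinsics"])@[c,r,1.]
    if cam!="wrist":
        o=-d["R"].T@d["t"];v=d["R"].T@v
    else:
        p,R=tool;T=d["tool_from_camera"]
        o=p+R.apply(T[:3,3]);v=R.apply(T[:3,:3]@v)
    return o+v*(z-o[2])/v[2]
def proj(cam,X,d,tool=None):
    X=np.asarray(X,float)
    if cam!="wrist": q=d["R"]@X+d["t"]
    else:
        p,R=tool;T=d["tool_from_camera"];q=R.inv().apply(X-p);q=T[:3,:3].T@(q-T[:3,3])
    q=d["intrinsics"]@q;return q[:2]/q[2]  # col,row
E
python3 - <<'E'
from h import *
H=dict(amber_center=.026,green_center=.026,blue_center=.026,tray=.008,knob_grip=.070,crank=.052,crank_axis=.07,jaw=.039,tube=.057,tube_mouth=.057,dropper=.05,petri=.01,slidebox=.03,wash=.1)
for cam in("top","scene"):
    d=snapshot(cam);cv2.imwrite(f"pics/{cam}_z.png",cv2.resize(d["img"][170:280,350:460] if cam=="top" else d["img"][250:370,70:220],None,fx=5,fy=5,interpolation=cv2.INTER_CUBIC))
    for l,z in H.items():
        for o in outline_of(cam,l)[:3]:
            print(cam,l,round(o["confidence"],2),np.round(o["centre"],1),int(o["region"].sum()),np.round(ray(cam,o["centre"],z,d),4))
E
```

```text
top amber_center 0.79 [206.8 320. ] 203 [0.5689 0.0475 0.026 ]
top amber_center 0.76 [243.5 271.1] 196 [0.4771 0.1642 0.026 ]
top amber_center 0.56 [157.9 276.2] 199 [0.6863 0.1568 0.026 ]
top green_center 0.76 [207.9 274. ] 216 [0.5633 0.1593 0.026 ]
top green_center 0.28 [295.6 221.3] 1738 [0.351  0.2793 0.026 ]
top blue_center 0.51 [237.7 227.1] 188 [0.4884 0.2701 0.026 ]
top tray 0.82 [218.7 254.7] 4195 [0.5372 0.2055 0.008 ]
top tray 0.27 [215.4 434.6] 249 [ 0.557  -0.2415  0.008 ]
top knob_grip 0.78 [214. 434.] 239 [ 0.5544 -0.2155  0.07  ]
top crank 0.8 [213.8 435.3] 264 [ 0.5567 -0.2258  0.052 ]
top crank_axis 0.75 [227.4 410.7] 2383 [ 0.5215 -0.1601  0.07  ]
top jaw 0.72 [213.4 435.5] 236 [ 0.559  -0.2314  0.039 ]
top jaw 0.54 [224.5 412.2] 327 [ 0.5306 -0.1744  0.039 ]
top tube 0.88 [220.  393.7] 508 [ 0.5389 -0.1239  0.057 ]
top tube_mouth 0.93 [218.7 391.9] 513 [ 0.5419 -0.1196  0.057 ]
top tube_mouth 0.28 [217.9 254.2] 4298 [0.5353 0.206  0.057 ]
top dropper 0.53 [281.1 324.3] 156 [0.3917 0.038  0.05  ]
top petri 0.59 [129.3 340.4] 975 [ 0.7676 -0.0032  0.01  ]
top petri
[... 836 characters left out ...]
9 [ 0.542  -0.1921  0.039 ]
scene tube 0.87 [301.9 160. ] 835 [ 0.555  -0.1381  0.057 ]
scene tube 0.73 [193.4 293.4] 210 [0.5155 0.2283 0.057 ]
scene tube_mouth 0.96 [303.6 162.3] 881 [ 0.5609 -0.1368  0.057 ]
scene dropper 0.69 [213.8 193.7] 267 [0.4112 0.0301 0.05  ]
scene petri 0.72 [347.8 291.3] 2008 [ 0.7663 -0.0027  0.01  ]
scene petri 0.21 [323.4 132.8] 3849 [ 0.5306 -0.1943  0.01  ]
scene slidebox 0.71 [158.9 265.2] 1319 [0.362  0.2718 0.03  ]
scene slidebox 0.49 [322.2 137. ] 4194 [ 0.5463 -0.1883  0.03  ]
scene slidebox 0.43 [208.5 261.3] 227 [0.4832 0.1599 0.03  ]
scene wash 0.66 [147.7 391.5] 1479 [0.5892 0.469  0.1   ]
scene wash 0.23 [329.4 113.9] 352 [ 0.5762 -0.2274  0.1   ]
```

View pics/top_z.png

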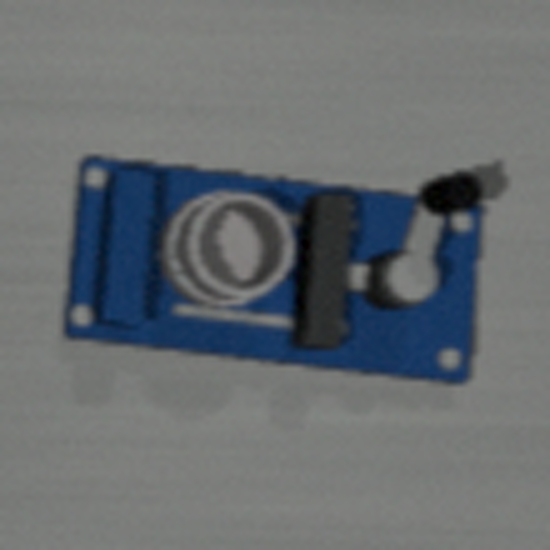

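View pics/scene_z.png

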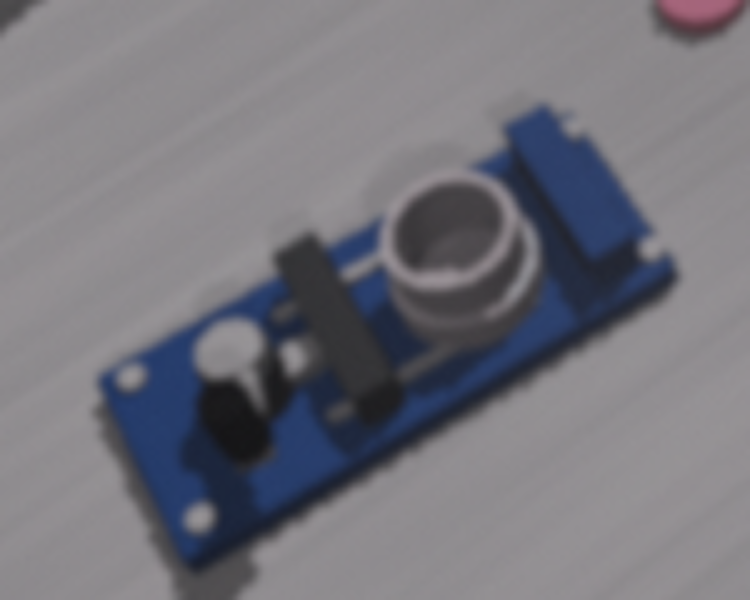

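```bash
python3 - <<'E'
from h import *
p,R=pose();print(np.round(R.as_matrix(),3))
d=snapshot("top")
b=[ray("top",[170+y/5,350+x/5],.016,d) for x,y in[(93,178),(80,315),(462,222),(450,357)]]
print(np.round(b,4)); c=np.mean(b,0); v=(b[0]+b[1]-b[2]-b[3])/2;u=(b[0]+b[2]-b[1]-b[3])/2
print(c,np.linalg.norm(v),np.linalg.norm(u),np.degrees(np.arctan2(v[0],v[1])),np.degrees(np.arctan2(-u[1],u[0])))
# tube circle, jaw face fixed top edge, hub
for n,x,y,z in[("rim",246,243,.057),("fixR",140+17,250,.039),("knobtop",450,190,.087),("hub",413,278,.052)]:
    print(n,np.round(ray("top",[170+y/5,350+x/5],z,d),4))
d=snapshot("scene")
for n,x,y,z in[("rim",452,228,.057),("knobbot",250,455,.053),("knob",235,415,.07),("hub",230,350,.052)]:
    print(n,np.round(ray("scene",[250+y/5,70+x/5],z,d),4))
E
```

```text
[[ 0.     0.367 -0.93 ]
 [-0.    -0.93  -0.367]
 [-1.     0.     0.   ]]
[[ 0.5762 -0.074   0.016 ]
 [ 0.5085 -0.0679  0.016 ]
 [ 0.5592 -0.2579  0.016 ]
 [ 0.4924 -0.2512  0.016 ]]
[ 0.53408294 -0.16272194  0.016     ] 0.18437873355495826 0.06755421409949708 5.145738841313606 5.418089205458164
rim [ 0.5426 -0.1371  0.057 ]
fixR [ 0.5396 -0.0995  0.039 ]
knobtop [ 0.5671 -0.2229  0.087 ]
hub [ 0.5283 -0.219   0.052 ]
rim [ 0.544  -0.1307  0.057 ]
knobbot [ 0.5728 -0.2293  0.053 ]
knob [ 0.5665 -0.2263  0.07  ]
hub [ 0.531  -0.2156  0.052 ]
```

>>> {"method": "carry_out", "body": {"increments": [[0.5,-10,-215,-460,27,0,0],[0.5,-10,-215,-460,27,0,0],[0.5,-10,-215,-460,27,0,0],[0.5,-10,-215,-460,27,0,0],[0.5,-10,-215,-460,27,0,0],[0.5,-10,-215,-460,27,0,0],[0.5,-10,-215,-460,27,0,0],[0.5,-10,-215,-460,27,0,0],[0.5,-10,-215,-460,27,0,0],[0.5,-10,-215,-460,27,0,0],[0.5,-10,-215,-460,27,0,0],[0.5,-10,-215,-460,27,0,0]], "grip_force": 50}}

```text
time_s: 2.75
eef_pos: [0.5512, -0.1749, 0.2018]
eef_rot: [0.706, -0.034, -0.706, -0.034]
ft_force: [1.0, -1.5, -0.5]
grip_width: 0.504
```

```bash
python3 - <<'E'
from h import *
import pickle
t=pose();d=snapshot("wrist");pickle.dump((d,t[0],t[1].as_quat()),open("w1.pkl","wb"))
cv2.imwrite("pics/w1.png",d["img"]);print(t[0],np.round(t[1].as_matrix(),3))
E
```

```text
[ 0.55119254 -0.17487244  0.2017615 ] [[ 0.    -0.095 -0.995]
 [-0.    -0.995  0.095]
 [-1.     0.    -0.   ]]
```

View pics/w1.png

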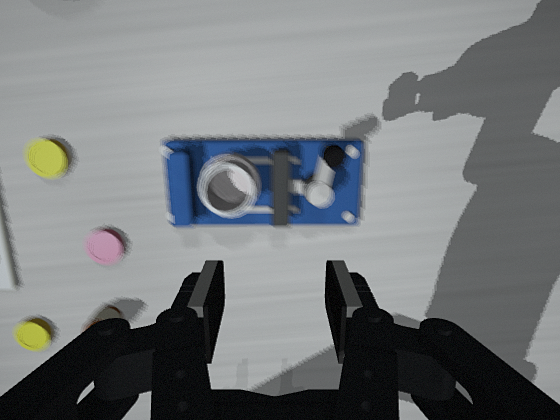

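```bash
python3 - <<'E'
from h import *
import pickle
d,p,q=pickle.load(open("w1.pkl","rb"))
cv2.imwrite("pics/w1z.png",cv2.resize(d["img"][125:237,150:380],None,fx=3.4,fy=3.4,interpolation=cv2.INTER_CUBIC))
E
```

```text
(no output)
```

View pics/w1z.png

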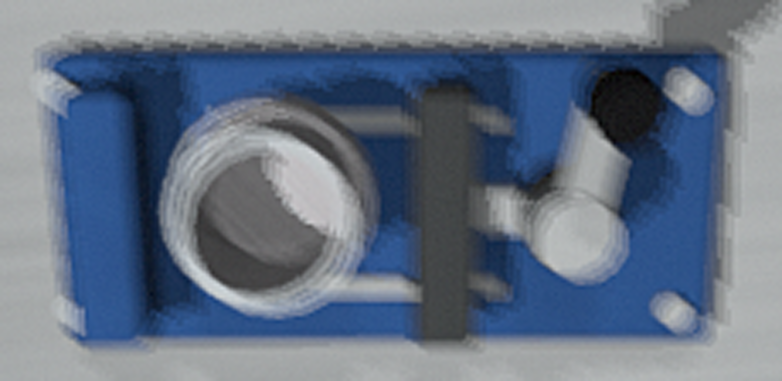

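```bash
python3 - <<'E'
from h import *
import pickle
snapshot("wrist");snapshot("wrist");print(np.abs(sense()["qvel"]).max())
t=pose();d=snapshot("wrist");pickle.dump((d,t[0],t[1].as_quat()),open("w1.pkl","wb"))
cv2.imwrite("pics/w1y.png",cv2.resize(d["img"][125:237,150:380],None,fx=3.4,fy=3.4,interpolation=cv2.INTER_CUBIC));print(t[0])
E
```

```text
0.06562896861216844
[ 0.55152842 -0.17417222  0.20147455]
```

View pics/w1y.png

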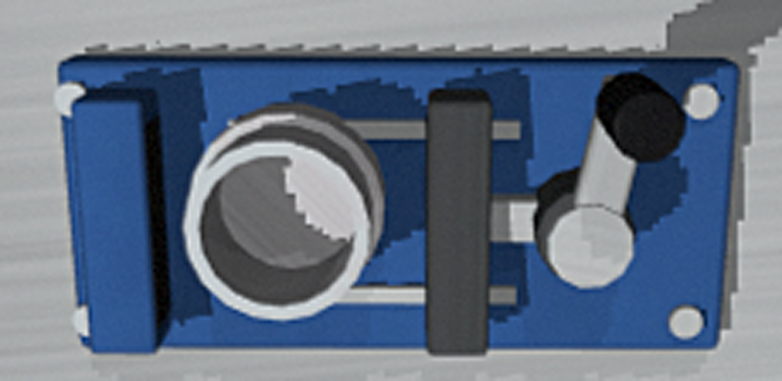

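```bash
python3 - <<'E'
from h import *
import pickle
d,p,q=pickle.load(open("w1.pkl","rb"));t=(p,Ro.from_quat(q))
P={}
for n,x,y,z in[("hub",590,246,.053),("knobtop",648,122,.087),("rim",279,232,.057),("fixtop",152,100,.039),("fixbot",156,345,.039),("boltTR",701,101,.016),("boltBR",686,323,.016),("cTR",740,65,.015),("cTL",62,65,.015),("jawfaceT",430,100,.039),("jawfaceB",428,350,.039)]:
    P[n]=ray("wrist",[125+y/3.4,150+x/3.4],z,d,t);print(n,np.round(P[n],4))
print(P["cTR"]-P["cTL"],P["knobtop"]-P["hub"],P["fixtop"]-P["fixbot"])
E
```

```text
hub [ 0.5285 -0.2179  0.053 ]
knobtop [ 0.568  -0.2293  0.087 ]
rim [ 0.5411 -0.1347  0.057 ]
fixtop [ 0.5767 -0.1021  0.039 ]
fixbot [ 0.5058 -0.0923  0.039 ]
boltTR [ 0.5586 -0.2565  0.016 ]
boltBR [ 0.4902 -0.2502  0.016 ]
cTR [ 0.5679 -0.2682  0.015 ]
cTL [ 0.5857 -0.0722  0.015 ]
jawfaceT [ 0.5699 -0.1779  0.039 ]
jawfaceB [ 0.4971 -0.1709  0.039 ]
[-0.0177306 -0.1960848  0.       ] [ 0.03944893 -0.01145518  0.034     ] [ 0.07090718 -0.0098488   0.        ]
```

>>> {"method": "carry_out", "body": {"increments": [[0.5,30,30,-12,0,0,0],[0.5,60,52,-22,0,0,0],[0.5,95,52,-22,0,0,0],[0.5,95,52,-22,0,0,0],[0.5,95,52,-22,0,0,0]]}}

```text
time_s: 3.37
eef_pos: [0.5636, -0.2308, 0.1039]
eef_rot: [-0.704, 0.034, 0.708, 0.036]
ft_force: [-0.0, -0.3, 0.5]
grip_width: 0.501
```

```bash
python3 - <<'E'
from h import *
import pickle
t=pose();d=snapshot("wrist");print(t[0],sense()["eef_pos"],sense()["ft_force"])
im=d["img"].copy()
for z in(.087,.053):
  c=proj("wrist",[t[0][0],t[0][1],z],d,t);cv2.circle(im,tuple(int(round(v)) for v in c),3,(0,0,255),1);print(c)
cv2.imwrite("pics/w2.png",im)
E
```

```text
[ 0.56360523 -0.23081137  0.10388665] [ 0.56583776 -0.23139341  0.10665563] [0.34577016 0.53480203 0.91296243]
[274.21334825 228.8655186 ]
[274.38158641 210.11819131]
```

View pics/w2.png

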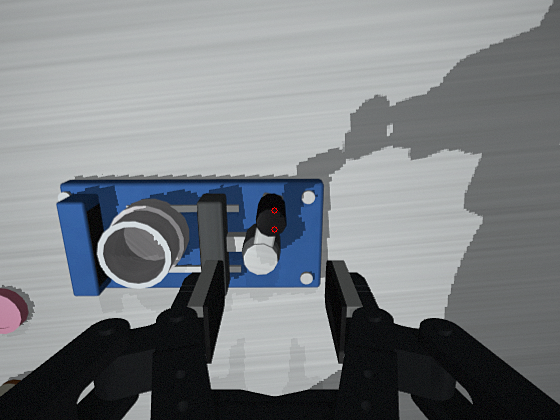

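>>> {"method": "carry_out", "body": {"increments": [[0.5,20,-2.5,-2,0,0,0],[0.5,40,-2.5,-2,0,0,0],[0.5,48,-2.5,-2,0,0,0],[0.5,48,-2.5,-2,0,0,0],[0.5,48,-2.5,-2,0,0,0]]}}

```text
time_s: 3.83
eef_pos: [0.5699, -0.2287, 0.0603]
eef_rot: [0.707, -0.034, -0.706, -0.033]
ft_force: [1.0, 0.5, -0.2]
grip_width: 0.501
```

```bash
python3 - <<'E'
from h import *
t=pose();d=snapshot("wrist");print(t[0],sense()["eef_pos"],sense()["ft_force"])
im=d["img"].copy()
for z in(.087,.053):
  c=proj("wrist",[t[0][0],t[0][1],z],d,t);cv2.circle(im,tuple(int(round(v)) for v in c),3,(0,0,255),1);print(c)
cv2.imwrite("pics/w3.png",im)
E
```

```text
[ 0.56994561 -0.22869321  0.06033785] [ 0.57046607 -0.22895598  0.06083644] [ 0.53128307  0.15771119 -0.16127276]
[274.12767088 262.78159442]
[274.10743229 235.30661893]
```

View pics/w3.png

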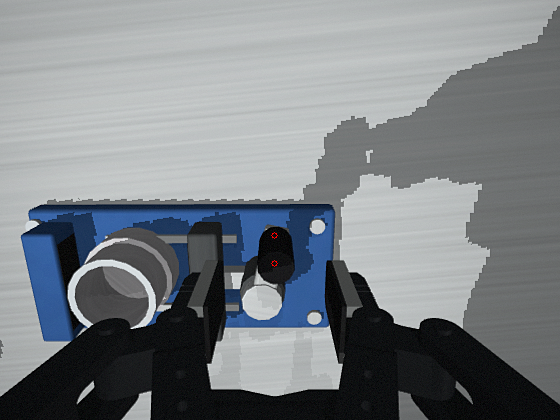

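>>> {"method": "carry_out", "body": {"increments": [[0.1,2,0,0,0,0,0],[0.1,2,0,0,0,0,0],[0.1,2,0,0,0,0,0],[0.1,2,0,0,0,0,0],[0.1,2,0,0,0,0,0],[0.1,2,0,0,0,0,0]], "grip_force": 40}}

```text
time_s: 4.38
eef_pos: [0.5692, -0.2283, 0.0566]
eef_rot: [0.706, -0.034, -0.706, -0.034]
ft_force: [0.2, -0.5, 0.7]
grip_width: 0.101
```

```bash
python3 - <<'E'
from h import *
t=pose();d=snapshot("wrist");s=sense();print(t[0],s["eef_pos"],s["ft_force"],s["grip_width"],np.round(t[1].as_matrix(),3))
cv2.imwrite("pics/w4.png",cv2.resize(d["img"][180:360,150:400],None,fx=3,fy=3))
o=outline_of("wrist","crank")
E
```

```text
[ 0.56921039 -0.22825283  0.05659289] [ 0.56914926 -0.22823637  0.05650881] [-1.07777449 -0.42138865 -0.18023177] 0.10125018572675878 [[ 0.    -0.095 -0.995]
 [-0.    -0.995  0.095]
 [-1.     0.    -0.   ]]
```

View pics/w4.png

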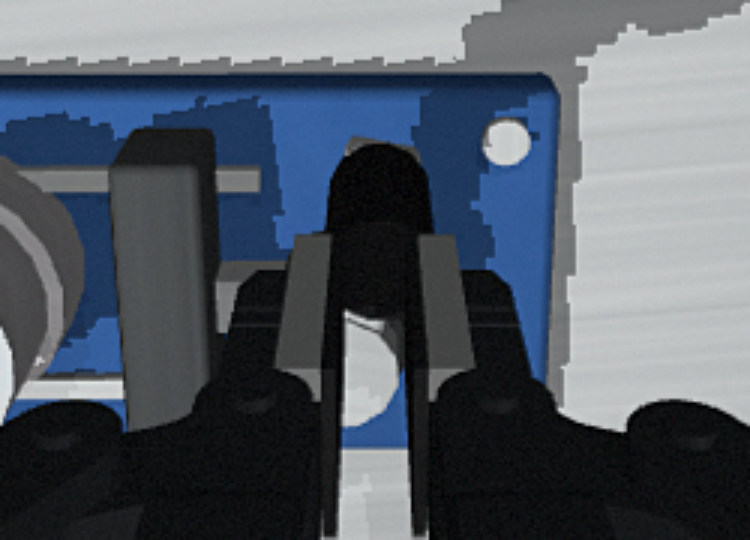

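>>> {"method": "carry_out", "body": {"increments": [[0.0,0,0,0,0,0,0],[0.0,0,0,0,0,0,0],[0.0,0,0,0,0,0,0],[0.0,0,0,0,0,0,0]], "grip_force": 40}}

```text
time_s: 4.82
eef_pos: [0.5691, -0.2282, 0.0565]
eef_rot: [-0.706, 0.034, 0.706, 0.034]
ft_force: [0.4, 0.1, 0.1]
grip_width: -0.004
```

```bash
python3 - <<'E'
from h import *
t=pose();d=snapshot("wrist");s=sense();print(s["eef_pos"],s["ft_force"],s["grip_width"])
cv2.imwrite("pics/w5.png",cv2.resize(d["img"][180:360,150:400],None,fx=3,fy=3))
d=snapshot("scene")
cv2.imwrite("pics/s5.png",cv2.resize(d["img"][220:370,60:240],None,fx=4,fy=4))
E
```

```text
[ 0.56914115 -0.22821521  0.05644665] [-0.08225271 -0.22381926  0.30729273] -0.002499379959671025
```

View pics/w5.png

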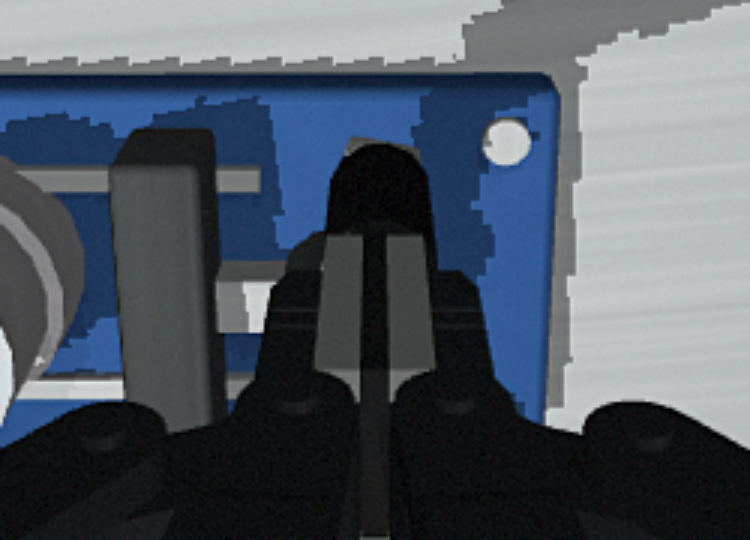

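View pics/s5.png

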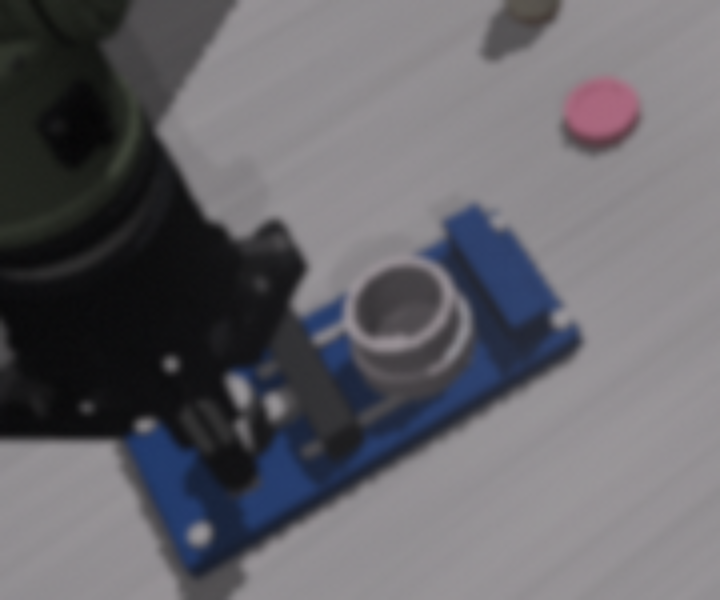

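```bash
python3 - <<'E'
from h import *
t=pose();d=snapshot("scene");w=snapshot("wrist")
for P in([*t[0]],[*t[0][:2],.087],[t[0][0]+.011,*t[0][1:]],[.568,-.229,.087],[.568,-.229,.053]):
    print(np.round(P,3),proj("scene",P,d),(proj("scene",P,d)-[60,220])*4,proj("wrist",P,w,t),(proj("wrist",P,w,t)-[150,180])*3)
E
```

```text
[ 0.569 -0.228  0.056] [118.99183157 338.23612442] [235.96732628 472.94449768] [274.11126405 240.46907655] [372.33379216 181.40722966]
[ 0.569 -0.228  0.087] [113.76307778 330.2782637 ] [215.05231112 441.11305481] [274.05999113 266.71923878] [372.17997339 260.15771634]
[ 0.58  -0.228  0.056] [122.03281317 342.72666296] [248.1312527  490.90665185] [272.0870237  220.95599346] [366.26107111 122.86798039]
[ 0.568 -0.229  0.087] [113.03680697 330.08931515] [212.14722787 440.35726061] [275.96109989 268.83305364] [377.88329968 266.49916092]
[ 0.568 -0.229  0.053] [118.86115296 338.9235149 ] [235.44461185 475.69405958] [275.70916076 239.79214568] [377.12748229 179.37643703]
```

```bash
python3 - <<'E'
from h import *
w=snapshot("wrist");T=w["tool_from_camera"];s=sense();print(s["ft_force"],s["eef_pos"])
for x in(0,-5,-10,-13,-19,-25,-30,-38,-45):
  for z in (-11,):
    q=T[:3,:3].T@(np.array([x,4,z])/1e3-T[:3,3]);q=w["intrinsics"]@q;print(x,z,q[:2]/q[2],(q[:2]/q[2]-[150,180])*3)
cv2.imwrite("pics/w6.png",cv2.resize(cv2.convertScaleAbs(w["img"][200:330,200:350],alpha=2.5,beta=30),None,fx=5,fy=4.5,interpolation=cv2.INTER_CUBIC))
E
```

```text
[ 0.54910383 -0.71614457  0.82323303] [ 0.56916366 -0.22824228  0.05650502]
0 -11 [281.7981333  220.86398437] [395.39439991 122.59195312]
-5 -11 [281.98546217 224.18528343] [395.95638652 132.55585028]
-10 -11 [282.18251653 227.67901318] [396.54754959 143.03703954]
-13 -11 [282.30573743 229.86369221] [396.91721229 149.59107663]
-19 -11 [282.56425862 234.44721528] [397.69277587 163.34164585]
-25 -11 [282.84024585 239.34040716] [398.52073755 178.02122149]
-30 -11 [283.0848913  243.67791632] [399.25467389 191.03374896]
-38 -11 [283.50723602 251.16599397] [400.52170806 213.4979819 ]
-45 -11 [283.91195704 258.34160731] [401.73587112 235.02482194]
```

View pics/w6.png

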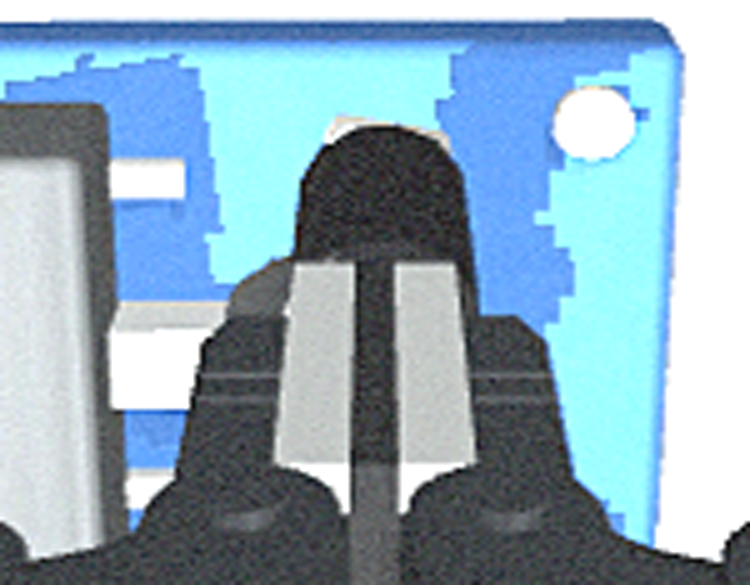

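>>> {"method": "carry_out", "body": {"increments": [[0.5,0,0,0,0,0,0],[0.5,0,0,0,0,0,0],[0.5,0,0,0,0,0,0],[0.5,5,0,0,0,0,0],[0.5,12,0,0,0,0,0],[0.5,20,0,0,0,0,0],[0.5,20,0,0,0,0,0],[0.5,20,0,0,0,0,0]]}}

```text
time_s: 5.73
eef_pos: [0.5681, -0.2276, 0.035]
eef_rot: [-0.705, 0.033, 0.707, 0.034]
ft_force: [0.7, 0.4, -0.3]
grip_width: 0.501
```

```bash
python3 - <<'E'
from h import *
d=snapshot("wrist");s=sense();print(s["eef_pos"],s["ft_force"],s["grip_width"])
cv2.imwrite("pics/w7.png",cv2.convertScaleAbs(d["img"],alpha=1.8,beta=20))
d=snapshot("scene");print(sense()["time_s"])
cv2.imwrite("pics/s7.png",cv2.resize(cv2.convertScaleAbs(d["img"][220:370,60:240],alpha=1.8,beta=20),None,fx=4,fy=4))
E
```

```text
[ 0.5686727  -0.22795471  0.03571363] [0.57228912 0.14223154 0.72020481] 0.5059429053686553
5.8333
```

View pics/w7.png

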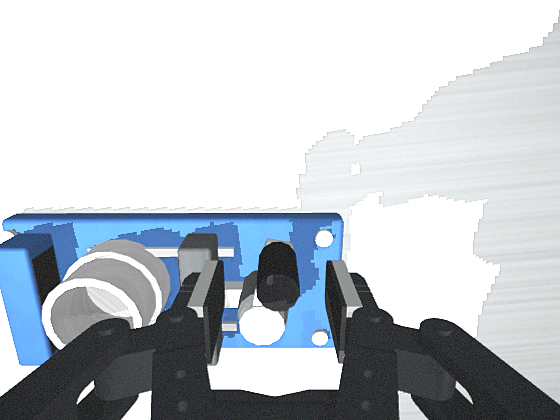

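View pics/s7.png

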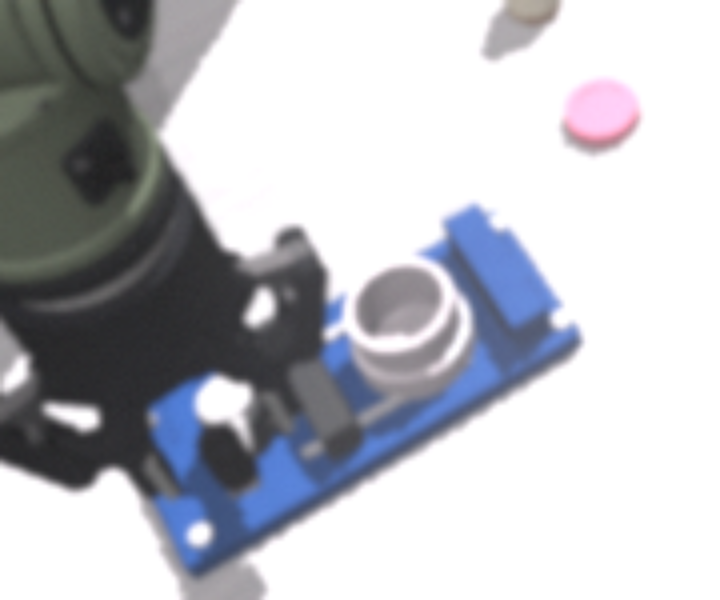

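>>> {"method": "carry_out", "body": {"increments": [[0.5,6,2,0,0,0,0],[0.5,11,3,0,0,0,0],[0.0,11,3,0,0,0,0],[0.0,11,3,0,0,0,0],[0.0,11,3,0,0,0,0],[0.0,11,3,0,0,0,0],[0.0,11,3,0,0,0,0]], "grip_force": 40}}

```text
time_s: 6.42
eef_pos: [0.5683, -0.2303, 0.0251]
eef_rot: [-0.706, 0.033, 0.707, 0.034]
ft_force: [-1.3, 2.8, -1.5]
grip_width: 0.193
```

```bash
python3 - <<'E'
from h import *
t=pose();d=snapshot("wrist");s=sense();print(s["eef_pos"],s["ft_force"],s["grip_width"],s["torque"])
cv2.imwrite("pics/w8.png",cv2.convertScaleAbs(d["img"],alpha=1.5,beta=20))
E
```

```text
[ 0.56836499 -0.23031896  0.02507153] [-0.87889707  3.30605928 -1.49509547] 0.1954312916141052 [0.52862537 0.0683184  0.01371417]
```

View pics/w8.png

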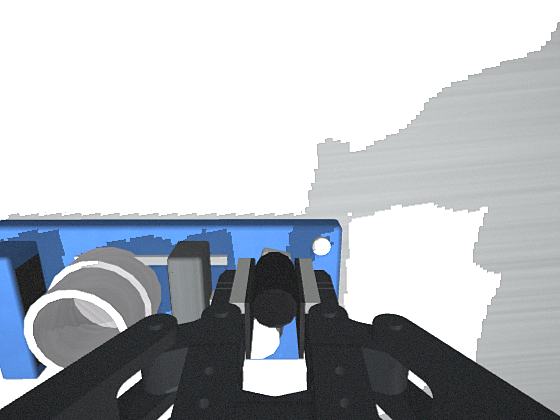

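>>> {"method": "carry_out", "body": {"increments": [[0,0,2.9,0.6,0,0,0],[0,0,5.8,1.5,0,0,0],[0,0,8.6,2.5,0,0,0],[0,0,11.3,3.8,0,0,0],[0,0,14.0,5.2,0,0,0],[0,0,16.5,6.9,0,0,0],[0,0,18.8,8.7,0,0,0],[0,0,21.1,10.7,0,0,0],[0,0,23.1,12.9,0,0,0],[0,0,25.0,15.2,0,0,0],[0,0,26.8,17.7,0,0,0],[0,0,28.3,20.3,0,0,0]]}}

```text
time_s: 7.47
eef_pos: [0.5464, -0.2543, 0.025]
eef_rot: [0.706, -0.032, -0.706, -0.036]
ft_force: [3.4, 10.0, -1.2]
grip_width: 0.193
```

```bash
cat > st.py <<'E'
from h import *
d=snapshot("wrist");s=sense()
Yv=np.array([.095,.9955]);Xv=np.array([.9955,-.095]);A=np.array([.529,-.2195])
r=s["eef_pos"][:2]-A;x,y=r@Xv,r@Yv;ph=np.arctan2(-y,x);f=s["ft_force"][:2]
fx,fy=f@Xv,f@Yv;tx,ty=-np.sin(ph),-np.cos(ph)
print(s["time_s"],s["eef_pos"].round(4),"rad",np.hypot(x,y).round(4),"phi",ph.round(3),"f",s["ft_force"].round(1),"ftan",round(-(fx*tx+fy*ty),2),"frad",round(fx*np.cos(ph)-fy*np.sin(ph),2),"g",s["grip_width"],"tq",s["torque"].round(2))
import sys
cv2.imwrite("pics/%s.png"%sys.argv[1],cv2.convertScaleAbs(d["img"],alpha=1.5,beta=20))
E
python3 st.py w9
```

```text
7.5167 [ 0.5459 -0.2545  0.0249] rad 0.0389 phi 1.026 f [ 2.2  8.7 -1.7] ftan 5.79 frad -6.84 g 0.1949106017562174 tq [ 1.42 -0.28 -0.  ]
```

View pics/w9.png

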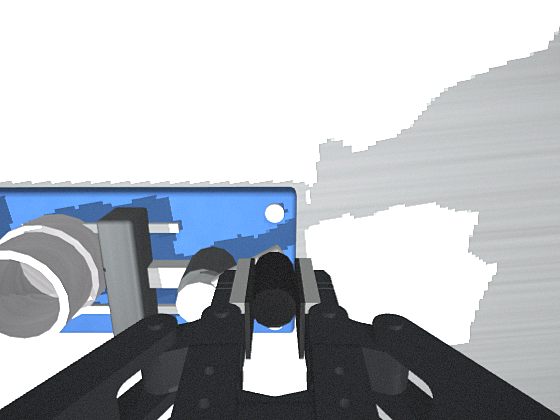

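>>> {"method": "carry_out", "body": {"increments": [[0,0,1.0,2.7,0,0,0],[0,0,1.9,5.5,0,0,0],[0,0,2.5,8.3,0,0,0],[0,0,2.9,11.2,0,0,0],[0,0,3.1,14.2,0,0,0],[0,0,3.3,17.2,0,0,0],[0,0,3.4,20.2,0,0,0],[0,0,3.2,23.2,0,0,0],[0,0,2.8,26.1,0,0,0],[0,0,2.1,29.1,0,0,0],[0,0,1.3,32.0,0,0,0],[0,0,0.2,34.8,0,0,0]]}}

```text
time_s: 8.52
eef_pos: [0.5141, -0.254, 0.0252]
eef_rot: [0.709, -0.034, -0.704, -0.034]
ft_force: [8.9, 2.3, -9.0]
grip_width: 0.189
```

```bash
python3 st.py w10
```

```text
8.5667 [ 0.5135 -0.2538  0.0252] rad 0.0376 phi 1.9 f [ 7.7  3.3 -7.1] ftan 5.61 frad -6.18 g 0.1914728025248396 tq [ 0.48 -1.16 -0.  ]
```

View pics/w10.png

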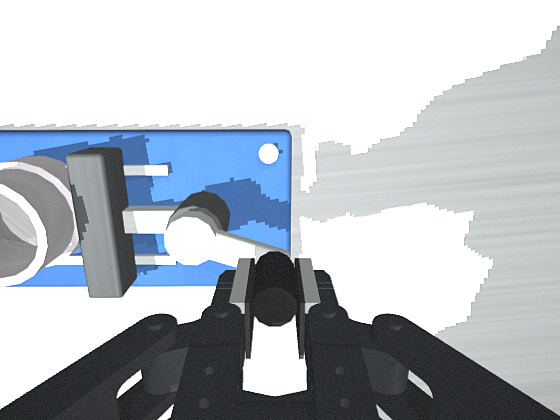

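>>> {"method": "carry_out", "body": {"increments": [[0,0,-1.2,2.6,0,0,0],[0,0,-2.7,5.1,0,0,0],[0,0,-4.3,7.6,0,0,0],[0,0,-6.2,10.0,0,0,0],[0,0,-8.2,12.1,0,0,0],[0,0,-10.3,14.2,0,0,0],[0,0,-12.6,16.1,0,0,0],[0,0,-15.0,17.9,0,0,0],[0,0,-17.7,19.6,0,0,0],[0,0,-20.4,21.0,0,0,0],[0,0,-23.1,22.2,0,0,0],[0,0,-23.1,22.2,0,0,0]]}}

```text
time_s: 9.57
eef_pos: [0.4932, -0.2315, 0.0254]
eef_rot: [0.708, -0.035, -0.705, -0.032]
ft_force: [4.9, -3.5, -9.2]
grip_width: 0.192
```

```bash
sed -i 's/A=np.array(.*)$/A=np.array([.530,-.2176])/' st.py; python3 st.py w11
```

```text
9.6167 [ 0.4932 -0.2315  0.0253] rad 0.0394 phi 2.686 f [ 4.8 -3.6 -9.6] ftan 5.12 frad -3.24 g 0.19207045175247453 tq [-0.58 -0.76 -0.01]
```

View pics/w11.png

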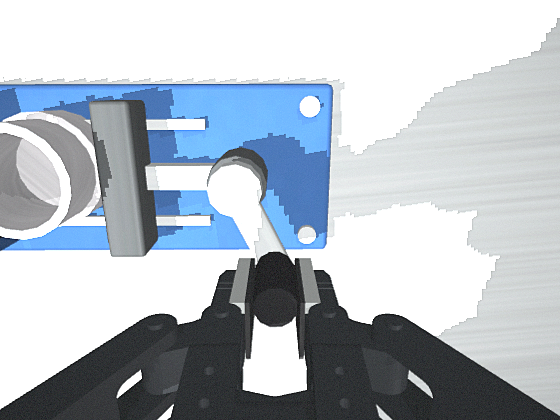

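>>> {"method": "carry_out", "body": {"increments": [[0,0,-2.0,0.8,0,0,0],[0,0,-4.2,1.5,0,0,0],[0,0,-6.1,2.0,0,0,0],[0,0,-6.1,2.0,0,0,0]]}}

```text
time_s: 9.95
eef_pos: [0.4915, -0.2257, 0.0253]
eef_rot: [0.708, -0.035, -0.705, -0.032]
ft_force: [4.1, -4.9, -9.6]
grip_width: 0.193
```

```bash
python3 st.py w12
```

```text
10.0 [ 0.4915 -0.2257  0.0253] rad 0.0393 phi 2.839 f [ 4.6 -3.9 -9.4] ftan 4.75 frad -3.73 g 0.1939651888547205 tq [-0.74 -0.61 -0.03]
```

>>> {"method": "carry_out", "body": {"increments": [[0,0,-2.2,0.5,0,0,0],[0,0,-4.3,0.8,0,0,0],[0,0,-4.3,0.8,0,0,0]]}}

```text
time_s: 10.25
eef_pos: [0.4909, -0.2215, 0.0253]
eef_rot: [0.708, -0.036, -0.705, -0.032]
ft_force: [2.5, -4.4, -8.7]
grip_width: 0.196
```

```bash
python3 st.py w13
```

```text
10.3 [ 0.4909 -0.2215  0.0253] rad 0.0393 phi 2.947 f [  3.8  -5.2 -10.1] ftan 5.54 frad -3.27 g 0.19287318884740842 tq [-0.82 -0.52 -0.02]
```

View pics/w13.png

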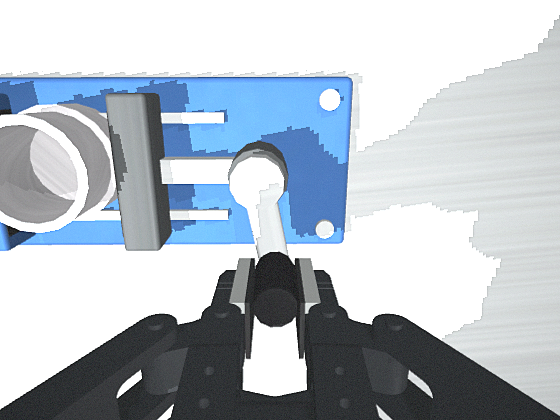

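>>> {"method": "carry_out", "body": {"increments": [[0,0,-1.5,0.2,0,0,0],[0,0,-1.5,0.2,0,0,0]]}}

```text
time_s: 10.47
eef_pos: [0.4907, -0.2201, 0.0253]
eef_rot: [0.707, -0.036, -0.705, -0.032]
ft_force: [2.9, -5.2, -9.6]
grip_width: 0.193
```

```bash
python3 st.py w14; python3 st.py w14
```

```text
10.5167 [ 0.4907 -0.2201  0.0253] rad 0.0393 phi 2.982 f [ 4.3 -5.9 -9.7] ftan 6.22 frad -3.95 g 0.1896413603112515 tq [-0.89 -0.45  0.04]
10.5667 [ 0.4907 -0.2202  0.0253] rad 0.0393 phi 2.981 f [ 3.7 -5.6 -9.4] ftan 5.79 frad -3.31 g 0.19648499771822536 tq [-0.89 -0.47 -0.02]
```

>>> {"method": "carry_out", "body": {"increments": [[0,0,-1.5,0.1,0,0,0],[0,0,-1.5,0.1,0,0,0]]}}

```text
time_s: 10.73
eef_pos: [0.4907, -0.2188, 0.0253]
eef_rot: [0.707, -0.036, -0.705, -0.032]
ft_force: [3.2, -5.7, -9.3]
grip_width: 0.19
```

```bash
python3 st.py w15; python3 st.py w15
```

```text
10.7833 [ 0.4907 -0.2188  0.0253] rad 0.0393 phi 3.015 f [  2.6  -6.  -10. ] ftan 6.09 frad -2.37 g 0.19347927775549947 tq [-1.02 -0.4   0.03]
10.8333 [ 0.4907 -0.2188  0.0253] rad 0.0394 phi 3.016 f [ 2.2 -5.7 -8.6] ftan 5.75 frad -1.98 g 0.1916438352993646 tq [-0.97 -0.37  0.02]
```

>>> {"method": "carry_out", "body": {"increments": [[0,0,-1.5,0.1,0,0,0],[0,0,-1.5,0.1,0,0,0]]}}

```text
time_s: 11.0
eef_pos: [0.4907, -0.2179, 0.0253]
eef_rot: [0.707, -0.036, -0.705, -0.031]
ft_force: [2.7, -7.7, -9.8]
grip_width: 0.191
```

```bash
python3 st.py w16; python3 st.py w16
```

```text
11.05 [ 0.4907 -0.2179  0.0253] rad 0.0393 phi 3.038 f [  3.4  -7.3 -10.5] ftan 7.37 frad -3.34 g 0.19463498169990257 tq [-1.23 -0.32  0.03]
11.1 [ 0.4907 -0.2179  0.0253] rad 0.0393 phi 3.038 f [  2.6  -7.2 -10. ] ftan 7.24 frad -2.54 g 0.19272298778528563 tq [-1.22 -0.35  0.02]
```

View pics/w16.png

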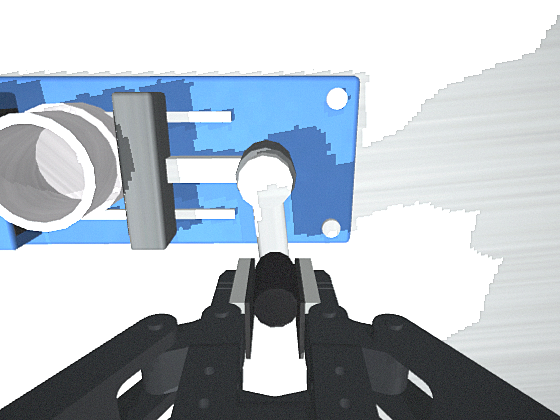

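>>> {"method": "carry_out", "body": {"increments": [[0,0,-1.5,0,0,0,0],[0,0,-1.5,0,0,0,0]]}}

```text
time_s: 11.27
eef_pos: [0.4907, -0.2172, 0.0254]
eef_rot: [0.707, -0.036, -0.705, -0.031]
ft_force: [2.0, -8.7, -11.2]
grip_width: 0.195
```

```bash
python3 st.py w17; python3 st.py w17
```

```text
11.3167 [ 0.4907 -0.2172  0.0254] rad 0.0393 phi 3.057 f [  1.7  -9.8 -10.7] ftan 9.74 frad -1.82 g 0.19506676283214477 tq [-1.55 -0.25  0.07]
11.3667 [ 0.4907 -0.2172  0.0254] rad 0.0393 phi 3.057 f [  2.4  -9.5 -10.1] ftan 9.45 frad -2.48 g 0.19559919970111544 tq [-1.57 -0.22 -0.  ]
```

>>> {"method": "carry_out", "body": {"increments": [[0,0,1.0,0,0,0,0],[0,0,2.0,0,0,0,0],[0,0,3.0,0,0,0,0],[0.5,0,3.0,0,0,0,0],[0.5,0,3.0,0,0,0,0],[0.5,0,3.0,0,0,0,0],[0.5,0,3.0,0,0,0,0],[0.5,-20,3.0,0,0,0,0],[0.5,-50,3.0,0,0,0,0],[0.5,-90,3.0,0,0,0,0],[0.5,-130,3.0,0,0,0,0],[0.5,-130,3.0,0,0,0,0]]}}

```text
time_s: 12.37
eef_pos: [0.4953, -0.219, 0.1655]
eef_rot: [0.712, -0.037, -0.701, -0.03]
ft_force: [1.7, -1.3, 1.7]
grip_width: 0.501
```

```bash
python3 st.py w18; python3 - <<'E'
from h import *
d=snapshot("top");s=sense();print(s["eef_pos"],s["eef_rot"],s["joints"].round(2))
cv2.imwrite("pics/t18.png",cv2.resize(d["img"][120:310,180:460],None,fx=2.8,fy=2.8,interpolation=cv2.INTER_CUBIC))
for l in("amber_center","green_center","blue_center"):
  for o in outline_of("top",l): print(l,round(o["confidence"],2),o["centre"],np.round(ray("top",o["centre"],.0235,d),4))
E
```

```text
12.4167 [ 0.4935 -0.218   0.162 ] rad 0.0365 phi 3.036 f [ 1.  -0.1 -0.2] ftan 0.1 frad -1.02 g 0.5004785053715839 tq [0.02 0.03 0.02]
[ 0.49138601 -0.2166057   0.15875233] [ 0.70831414 -0.03478891 -0.70429566 -0.03237957] [-0.58  0.15  1.68 -0.    1.31  1.09]
amber_center 0.74 [243.8, 331.5] [0.4799 0.0179 0.0235]
amber_center 0.71 [243.8, 271.5] [0.4764 0.1632 0.0235]
amber_center 0.67 [205.2, 319.2] [0.5731 0.0492 0.0235]
amber_center 0.58 [288.6, 285.4] [0.3703 0.1274 0.0235]
amber_center 0.56 [156.2, 278.2] [0.6913 0.1519 0.0235]
green_center 0.6 [206.0, 276.5] [0.5683 0.1532 0.0235]
blue_center 0.71 [236.5, 230.3] [0.4916 0.2627 0.0235]
blue_center 0.19 [241.5, 271.2] [0.4819 0.164  0.0235]
blue_center 0.19 [127.2, 339.5] [0.7689 0.0015 0.0235]
```

View pics/w18.png

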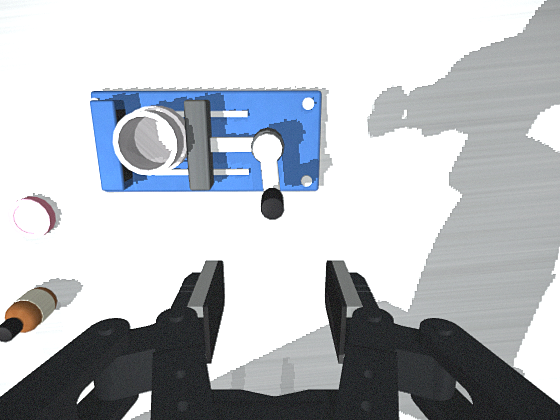

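View pics/t18.png

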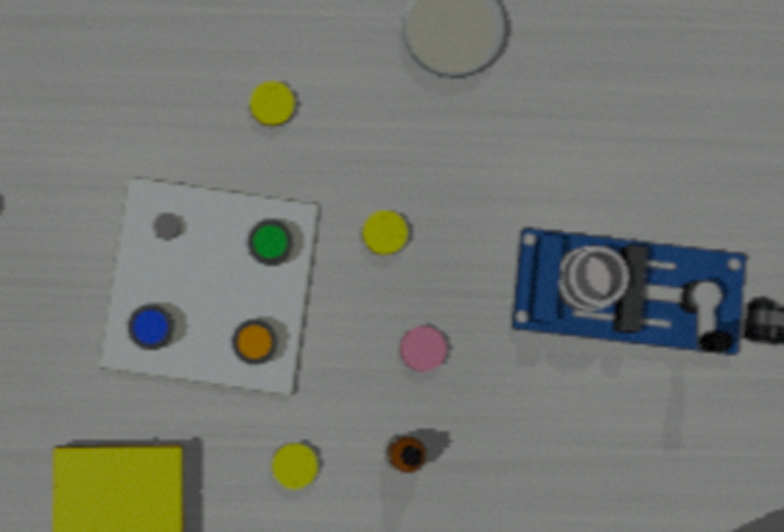

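>>> {"method": "carry_out", "body": {"increments": [[0.7,-30,-422,-34,0,0,0],[0.7,-30,-422,-34,0,0,0],[0.7,-30,-422,-34,0,0,0],[0.7,-30,-422,-34,0,0,0],[0.7,-30,-422,-34,0,0,0],[0.7,-30,-422,-34,0,0,0],[0.7,-30,-422,-34,0,0,0],[0.7,-30,-422,-34,0,0,0],[0.7,-30,-422,-34,0,0,0],[0.7,-30,-422,-34,0,0,0],[0.7,-30,-422,-34,0,0,0],[0.7,-30,-422,-34,0,0,0]]}}

```text
time_s: 13.62
eef_pos: [0.5623, 0.2038, 0.1833]
eef_rot: [-0.705, 0.032, 0.708, 0.032]
ft_force: [0.1, -0.7, 0.2]
grip_width: 0.701
```

>>> {"method": "carry_out", "body": {"increments": [[0.7,0,0,0,0,0,0],[0.7,0,0,0,0,0,0],[0.7,0,0,0,0,0,0]]}}

```text
time_s: 13.87
eef_pos: [0.5631, 0.1993, 0.1846]
eef_rot: [-0.706, 0.035, 0.707, 0.034]
ft_force: [0.8, -0.8, 0.2]
grip_width: 0.697
```

```bash
python3 - <<'E'
from h import *
t=pose();d=snapshot("wrist");s=sense();print(t[0],t[1].as_matrix().round(3),s["joints"].round(2),np.abs(s["qvel"]).max())
cv2.imwrite("pics/w19.png",cv2.convertScaleAbs(d["img"],alpha=1.3,beta=10))
for l in("amber_center","green_center","blue_center"):
  for o in outline_of("wrist",l): print(l,round(o["confidence"],2),np.round(o["centre"],1),o["region"].sum(),np.round(ray("wrist",o["centre"],.0245,d,t),4))
E
```

```text
[0.56305075 0.19929194 0.18463905] [[-0.002 -0.098 -0.995]
 [-0.001 -0.995  0.098]
 [-1.     0.001  0.002]] [ 0.2   0.26  1.49 -0.    1.39  1.86] 0.008571885943956938
amber_center 0.97 [231.6 456. ] 1249 [0.4879 0.0263 0.0245]
amber_center 0.95 [327.3 347.2] 445 [0.388  0.1375 0.0245]
amber_center 0.91 [139.5 424.1] 1521 [0.5818 0.0597 0.0245]
amber_center 0.88 [ 20.4 310.6] 1725 [0.6903 0.1561 0.0245]
amber_center 0.73 [248.9 226.6] 1283 [0.4917 0.2541 0.0245]
amber_center 0.69 [252.  316.9] 1249 [0.4795 0.1643 0.0245]
green_center 0.81 [162.5 322.8] 1454 [0.5697 0.1531 0.0245]
blue_center 0.84 [248.5 228.3] 1230 [0.492  0.2523 0.0245]
blue_center 0.29 [189.6 265.6] 22838 [0.549  0.2088 0.0245]
```

View pics/w19.png

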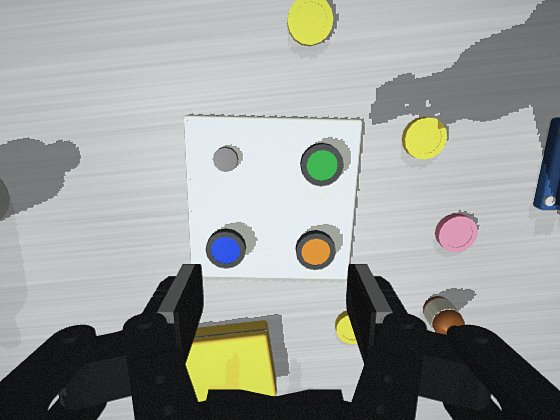

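>>> {"method": "carry_out", "body": {"increments": [[0.6,30,20,35,0,0,0],[0.6,60,43,72,0,0,0],[0.6,95,43,80,0,0,0],[0.6,130,43,80,0,0,0],[0.6,155,43,80,0,0,0],[0.6,155,43,80,0,0,0],[0.6,155,43,80,0,0,0],[0.6,155,43,80,0,0,0]]}}

```text
time_s: 14.73
eef_pos: [0.4821, 0.1662, 0.0325]
eef_rot: [0.708, -0.034, -0.705, -0.034]
ft_force: [0.3, 0.3, 0.9]
grip_width: 0.601
```

```bash
python3 - <<'E'
from h import *
t=pose();d=snapshot("wrist");s=sense();print(t[0],t[1].as_matrix().round(3),s["ft_force"].round(2),np.abs(s["qvel"]).max())
cv2.imwrite("pics/w20.png",cv2.convertScaleAbs(d["img"],alpha=1.3,beta=10))
for o in outline_of("wrist","amber_center"): print(round(o["confidence"],2),np.round(o["centre"],1),o["region"].sum(),np.round(ray("wrist",o["centre"],.0245,d,t),4))
E
```

```text
[0.48212    0.16619842 0.03248257] [[ 0.004 -0.096 -0.995]
 [ 0.001 -0.995  0.096]
 [-1.    -0.001 -0.004]] [-0.17  0.29  0.53] 0.010076731126437312
0.68 [362.8 336.8] 1517 [0.3943 0.1359 0.0245]
0.57 [235.5 274.9] 4110 [0.4817 0.1658 0.0245]
0.57 [206.4 528.5] 4018 [0.4854 0.029  0.0245]
0.55 [ 29.8 476.5] 4798 [0.5754 0.0622 0.0245]
```

View pics/w20.png

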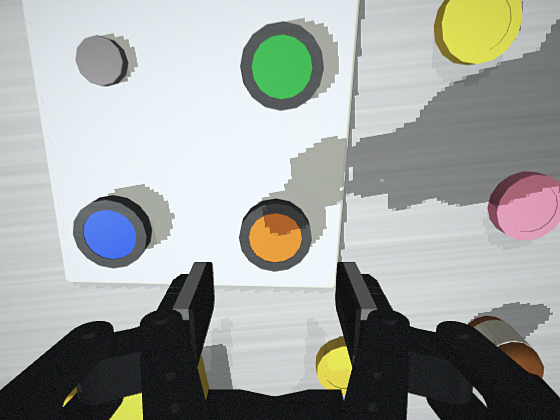

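>>> {"method": "carry_out", "body": {"increments": [[0.6,20,0.4,0.4,0,0,0],[0.6,38,0.4,0.4,0,0,0],[0.6,48,0.4,0.4,0,0,0],[0.6,52,0.4,0.4,0,0,0],[0.6,52,0.4,0.4,0,0,0]]}}

```text
time_s: 15.25
eef_pos: [0.4796, 0.1658, -0.0214]
eef_rot: [-0.706, 0.034, 0.706, 0.034]
ft_force: [-0.2, -0.3, -0.5]
grip_width: 0.599
```

```bash
python3 - <<'E'
from h import *
t=pose();d=snapshot("wrist");s=sense();print(t[0],s["ft_force"].round(2),np.abs(s["qvel"]).max())
cv2.imwrite("pics/w21.png",cv2.convertScaleAbs(d["img"],alpha=1.3,beta=10))
E
```

```text
[ 0.47960037  0.16578316 -0.02140014] [0.92 0.02 0.52] 0.01357971110769618
```

View pics/w21.png

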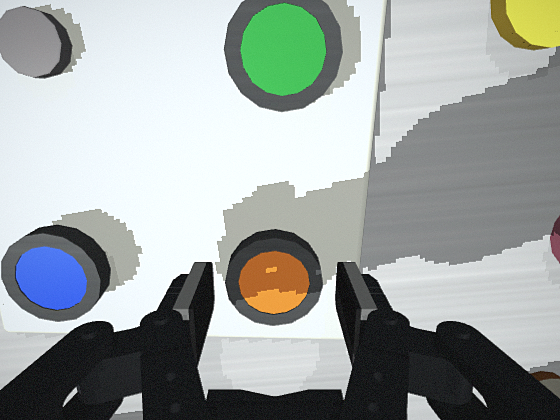

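>>> {"method": "carry_out", "body": {"increments": [[0.6,2,0,-1,0,0,0],[0.6,4,0,-1,0,0,0],[0.6,5,0,-1,0,0,0],[0.6,5,0,-1,0,0,0]]}}

```text
time_s: 15.63
eef_pos: [0.4806, 0.1656, -0.0263]
eef_rot: [0.706, -0.034, -0.706, -0.034]
ft_force: [-0.0, -0.7, -0.9]
grip_width: 0.601
```

>>> {"method": "carry_out", "body": {"increments": [[0.6,1.5,0,0,0,0,0],[0.6,1.5,0,0,0,0,0]]}}

```text
time_s: 15.8
eef_pos: [0.4803, 0.1656, -0.0281]
eef_rot: [-0.706, 0.034, 0.706, 0.034]
ft_force: [0.1, 0.4, 0.3]
grip_width: 0.598
```

>>> {"method": "carry_out", "body": {"increments": [[0.6,1.5,0,0,0,0,0],[0.6,1.5,0,0,0,0,0]]}}

```text
time_s: 15.97
eef_pos: [0.4802, 0.1656, -0.0297]
eef_rot: [-0.706, 0.034, 0.706, 0.034]
ft_force: [-0.5, 0.1, -0.1]
grip_width: 0.606
```

>>> {"method": "carry_out", "body": {"increments": [[0.6,1.5,0,0,0,0,0],[0.6,1.5,0,0,0,0,0]]}}

```text
time_s: 16.13
eef_pos: [0.4802, 0.1656, -0.0312]
eef_rot: [-0.706, 0.034, 0.706, 0.034]
ft_force: [0.1, 0.0, -0.3]
grip_width: 0.6
```

>>> {"method": "carry_out", "body": {"increments": [[0.6,1.5,0,0,0,0,0],[0.6,1.5,0,0,0,0,0]]}}

```text
time_s: 16.3
eef_pos: [0.4802, 0.1656, -0.0328]
eef_rot: [-0.706, 0.034, 0.706, 0.034]
ft_force: [-0.9, -0.1, -0.4]
grip_width: 0.599
```

>>> {"method": "carry_out", "body": {"increments": [[0.6,1.5,0,0,0,0,0],[0.6,1.5,0,0,0,0,0]]}}

```text
time_s: 16.47
eef_pos: [0.4802, 0.1656, -0.0342]
eef_rot: [-0.706, 0.034, 0.706, 0.034]
ft_force: [-0.2, 0.3, 0.2]
grip_width: 0.599
```

>>> {"method": "carry_out", "body": {"increments": [[0.6,1.5,0,0,0,0,0],[0.6,3,0,0,0,0,0],[0.6,3,0,0,0,0,0]]}}

```text
time_s: 16.72
eef_pos: [0.4804, 0.1657, -0.0348]
eef_rot: [-0.706, 0.034, 0.707, 0.034]
ft_force: [-7.3, -1.8, 18.5]
grip_width: 0.599
```

>>> {"method": "carry_out", "body": {"increments": [[0.6,1.5,0,0,0,0,0],[0.6,1.5,0,0,0,0,0]]}}

```text
time_s: 16.88
eef_pos: [0.4805, 0.1657, -0.0348]
eef_rot: [-0.706, 0.034, 0.707, 0.033]
ft_force: [-10.8, -3.1, 29.9]
grip_width: 0.597
```

>>> {"method": "carry_out", "body": {"increments": [[0.6,1.5,0,0,0,0,0],[0.6,1.5,0,0,0,0,0]]}}

```text
time_s: 17.05
eef_pos: [0.4805, 0.1657, -0.0349]
eef_rot: [-0.706, 0.034, 0.707, 0.033]
ft_force: [-15.9, -3.5, 41.3]
grip_width: 0.597
```

```bash
python3 - <<'E'
from h import *
t=pose();d=snapshot("wrist");s=sense();print(t[0],s["ft_force"].round(2),np.abs(s["qvel"]).max())
cv2.imwrite("pics/w22.png",cv2.convertScaleAbs(d["img"],alpha=1.3,beta=10))
E
```

```text
[ 0.48045092  0.16566421 -0.03492883] [-15.66  -4.1   40.63] 0.002187155573670958
```

View pics/w22.png

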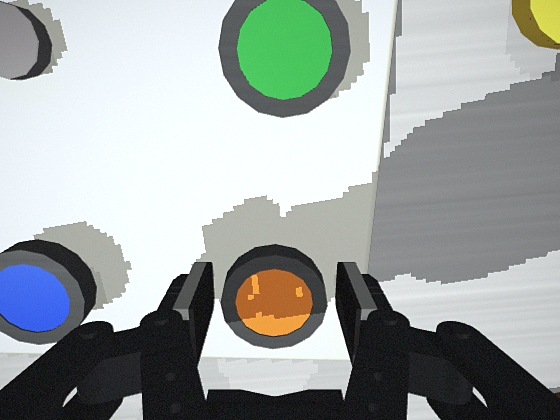

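>>> {"method": "carry_out", "body": {"increments": [[0.6,-8,0,0,0,0,0],[0.6,-17,0,0,0,0,0],[0.6,-17,0,0,0,0,0],[0.3,-17,0,0,0,0,0],[0.3,-17,0,0,0,0,0],[0.3,-17,0,0,0,0,0],[0.3,-17,0,0,0,0,0]], "grip_force": 30}}

```text
time_s: 17.68
eef_pos: [0.4809, 0.1657, -0.0226]
eef_rot: [0.706, -0.034, -0.706, -0.034]
ft_force: [-1.1, -0.2, 8.6]
grip_width: 0.445
```

```bash
python3 - <<'E'
from h import *
t=pose();d=snapshot("wrist");s=sense();print(t[0],s["ft_force"].round(2),s["grip_width"])
cv2.imwrite("pics/w23.png",cv2.convertScaleAbs(d["img"],alpha=1.3,beta=10))
E
```

```text
[ 0.48091022  0.16569658 -0.02255399] [-0.84  0.33  9.16] 0.44751095893299536
```

View pics/w23.png

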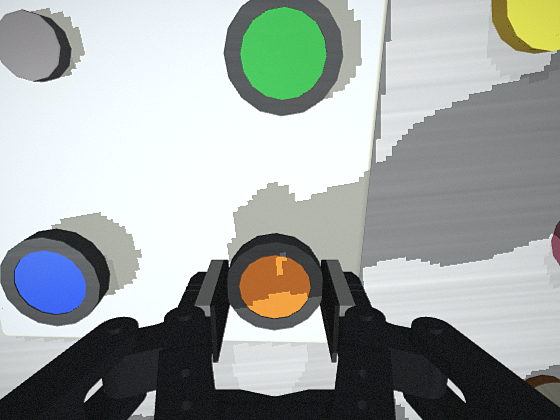

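>>> {"method": "carry_out", "body": {"increments": [[0.3,-25,0,0,0,0,0],[0.3,-60,0,0,0,0,0],[0.3,-85,25,-3,0,0,0],[0.3,-100,60,-6,0,0,0],[0.3,-100,100,-11,0,0,0],[0.3,-100,140,-15,0,0,0],[0.3,-100,180,-20,0,0,0],[0.3,-100,220,-24,0,0,0],[0.3,-100,255,-28,0,0,0],[0.3,-100,280,-31,0,0,0],[0.3,-100,290,-32,0,0,0],[0.3,-100,290,-32,0,0,0]]}}

```text
time_s: 18.73
eef_pos: [0.4842, -0.128, 0.0761]
eef_rot: [-0.706, 0.035, 0.707, 0.035]
ft_force: [-0.0, 0.1, -0.4]
grip_width: 0.445
```

>>> {"method": "carry_out", "body": {"increments": [[0.3,0,0,0,0,0,0],[0.3,0,0,0,0,0,0]]}}

```text
time_s: 18.9
eef_pos: [0.484, -0.1245, 0.0762]
eef_rot: [-0.706, 0.033, 0.707, 0.034]
ft_force: [-0.7, 0.4, -0.7]
grip_width: 0.448
```

```bash
python3 - <<'E'
from h import *
import pickle
t=pose();d=snapshot("wrist");s=sense();print(t[0],t[1].as_matrix().round(4),s["ft_force"].round(2),s["grip_width"],np.abs(s["qvel"]).max())
pickle.dump((d,t[0],t[1].as_quat()),open("w24.pkl","wb"))
cv2.imwrite("pics/w24.png",cv2.convertScaleAbs(d["img"],alpha=1.3,beta=10))
for l in("tube_mouth","tube"):
  for o in outline_of("wrist",l): print(l,round(o["confidence"],2),np.round(o["centre"],1),o["region"].sum(),np.round(ray("wrist",o["centre"],.057,d,t),4))
E
```

```text
[ 0.48398203 -0.12446333  0.0762271 ] [[-0.0016 -0.0942 -0.9956]
 [ 0.0015 -0.9956  0.0942]
 [-1.     -0.0013  0.0017]] [ 0.08  0.4  -0.16] 0.4468403098382048 0.007667078423202918
tube_mouth 0.96 [121.4 264.4] 7344 [ 0.5442 -0.125   0.057 ]
tube 0.84 [120.4 263.5] 7226 [ 0.5448 -0.1246  0.057 ]
tube 0.58 [334.1  73.7] 947 [0.4238 0.0096 0.057 ]
```

View pics/w24.png

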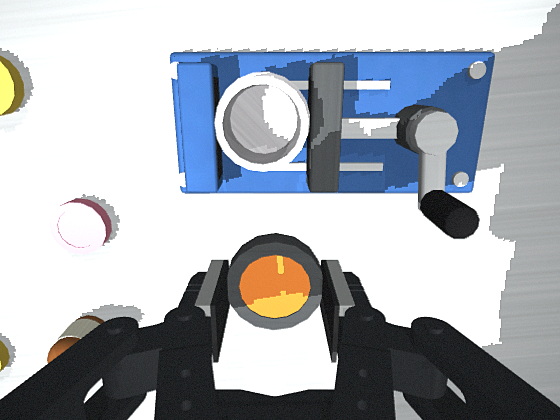

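```bash
cat > rim.py <<'E'
from h import *
import pickle,sys
d,p,q=pickle.load(open(sys.argv[1],"rb"));t=(p,Ro.from_quat(q));c=[float(sys.argv[2]),float(sys.argv[3])]
r0,r1,c0,c1=[int(v) for v in sys.argv[5:9]];S=5
im=cv2.resize(d["img"][r0:r1,c0:c1],None,fx=S,fy=S,interpolation=cv2.INTER_CUBIC)
for r,col in((.025,(0,0,255)),(.021,(0,255,0))):
    pts=[(proj("wrist",[c[0]+r*np.cos(a),c[1]+r*np.sin(a),.057],d,t)-[c0,r0]+.5)*S for a in np.linspace(0,2*np.pi,60)]
    cv2.polylines(im,[np.int32(pts)],False,col,1)
cv2.imwrite("pics/%s.png"%sys.argv[4],im)
E
python3 rim.py w24.pkl .5442 -.125 rim24 60 180 200 330
```

```text
(no output)
```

View pics/rim24.png

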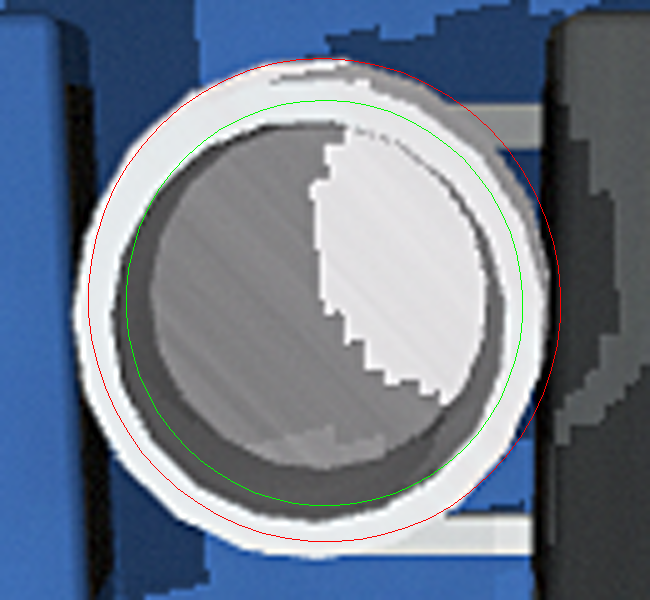

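```bash
python3 rim.py w24.pkl .5427 -.1233 rim24b 60 180 200 330
```

```text
(no output)
```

View pics/rim24b.png

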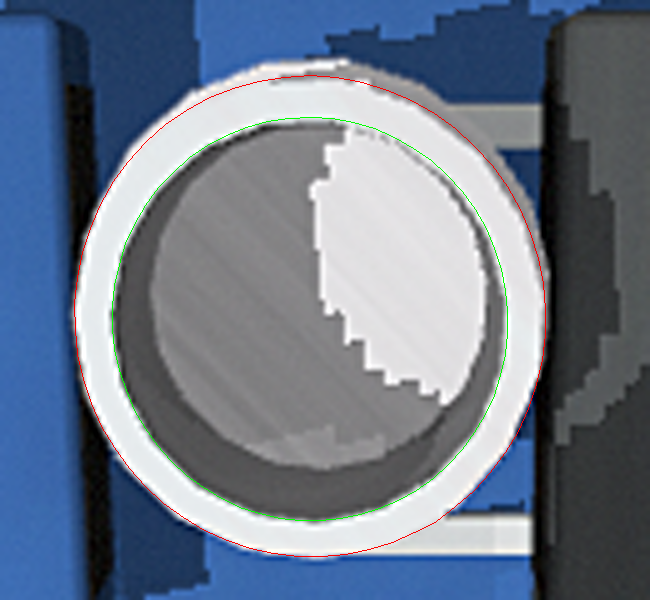

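```bash
cat > disc.py <<'E'
from h import *
import pickle,sys
d,p,q=pickle.load(open(sys.argv[1],"rb"));t=(p,Ro.from_quat(q));T=d["tool_from_camera"]
xt,y0,z0=[float(v)/1e3 for v in sys.argv[3:6]];S=5;r0,r1,c0,c1=220,345,210,340
im=cv2.resize(d["img"][r0:r1,c0:c1],None,fx=S,fy=S,interpolation=cv2.INTER_CUBIC)
im=cv2.convertScaleAbs(im,alpha=2,beta=20)
for x,r,col in((xt,.020,(0,0,255)),(xt,.0145,(0,255,0)),(xt+.01,.020,(255,0,255))):
    pts=[]
    for a in np.linspace(0,2*np.pi,60):
        k=d["intrinsics"]@(T[:3,:3].T@(np.array([x,y0+r*np.cos(a),z0+r*np.sin(a)])-T[:3,3]));pts.append((k[:2]/k[2]-[c0,r0]+.5)*S)
    cv2.polylines(im,[np.int32(pts)],False,col,1)
cv2.imwrite("pics/%s.png"%sys.argv[2],im)
E
python3 disc.py w24.pkl disc24 -48.6 0 0
```

```text
(no output)
```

View pics/disc24.png

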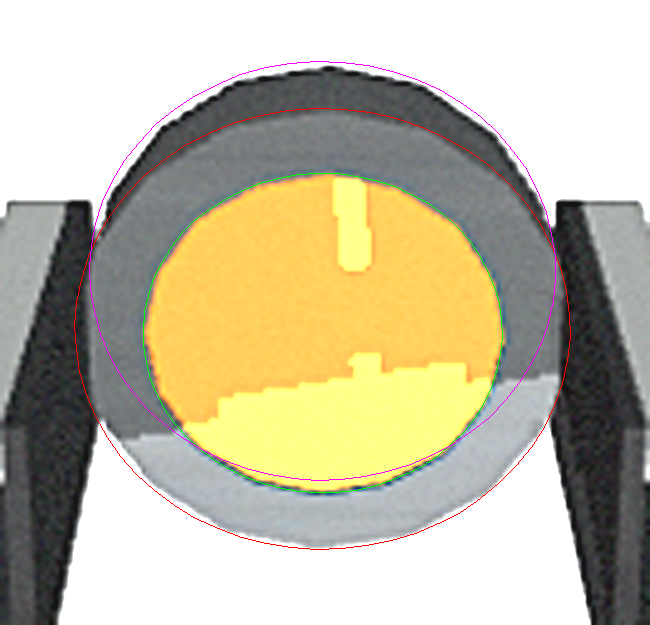

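>>> {"method": "carry_out", "body": {"increments": [[0.3,0,-3,-30,0,0,0],[0.3,15,-7,-58,0,0,0],[0.3,35,-7,-58,0,0,0],[0.3,50,-7,-58,0,0,0],[0.3,50,-7,-58,0,0,0],[0.3,50,-7,-58,0,0,0]]}}

```text
time_s: 19.55
eef_pos: [0.5419, -0.1232, 0.026]
eef_rot: [-0.705, 0.033, 0.707, 0.034]
ft_force: [0.1, 0.5, 0.0]
grip_width: 0.445
```

```bash
cat > look.py <<'E'
from h import *
import pickle,sys
t=pose();d=snapshot("wrist");s=sense();print(s["time_s"],t[0].round(4),t[1].as_matrix()[:,0].round(4),s["ft_force"].round(2),s["grip_width"],np.abs(s["qvel"]).max())
pickle.dump((d,t[0],t[1].as_quat()),open(sys.argv[1]+".pkl","wb"))
cv2.imwrite("pics/%s.png"%sys.argv[1],cv2.convertScaleAbs(d["img"],alpha=1.4,beta=15))
E
python3 look.py w25; python3 rim.py w25.pkl .5427 -.1233 rim25 200 350 200 350
```

```text
19.6 [ 0.5419 -0.1232  0.026 ] [-0.0028  0.0012 -1.    ] [ 1.44 -0.24 -0.39] 0.4505037150944431 0.021831268975048803
```

View pics/rim25.png

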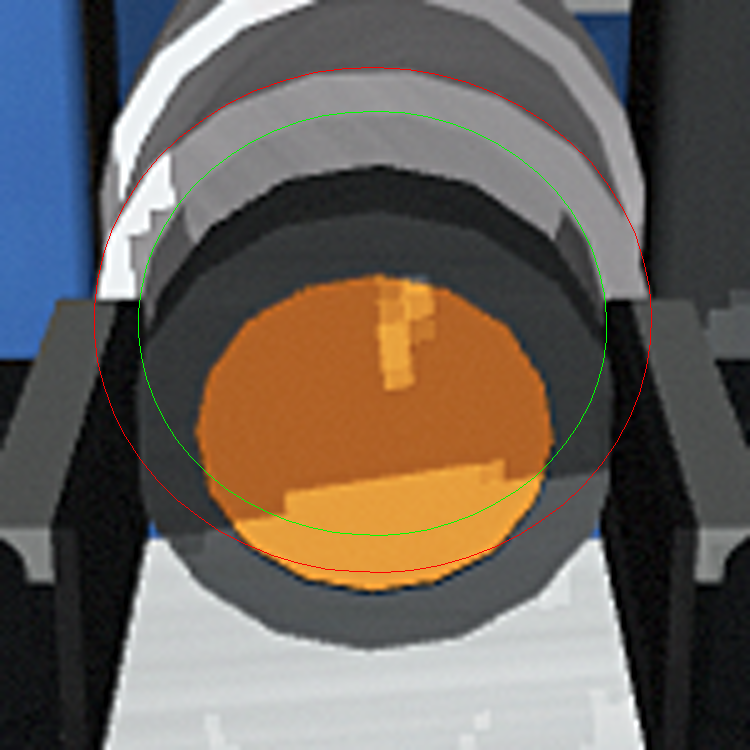

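>>> {"method": "carry_out", "body": {"increments": [[0.3,0,0,-0.6,0,0,0],[0.3,3,0,-0.6,0,0,0],[0.3,6,0,-0.6,0,0,0],[0.3,6,0,-0.6,0,0,0]]}}

```text
time_s: 19.93
eef_pos: [0.5435, -0.1248, 0.0211]
eef_rot: [0.706, -0.034, -0.706, -0.034]
ft_force: [0.0, -0.1, -0.4]
grip_width: 0.446
```

```bash
python3 look.py w26; python3 rim.py w26.pkl .5427 -.1233 rim26 200 350 200 350
```

```text
19.9833 [ 0.5435 -0.1248  0.0211] [ 1.e-04 -1.e-04 -1.e+00] [ 0.03 -0.8   0.11] 0.4537264091000624 0.0025259242284709875
```

View pics/rim26.png

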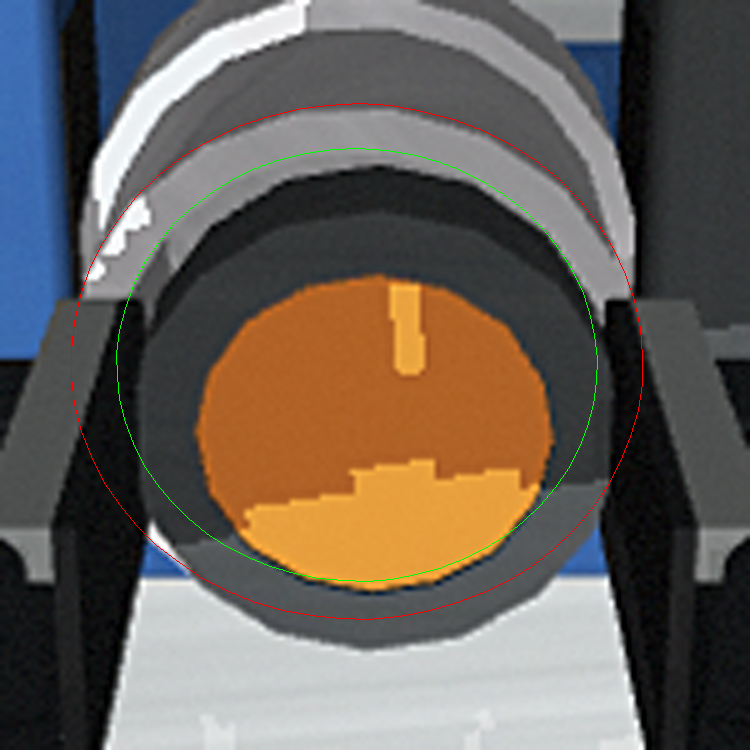

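>>> {"method": "carry_out", "body": {"increments": [[0.3,0,-1.4,0.9,0,0,0],[0.3,0,-1.4,0.9,0,0,0],[0.3,0,-1.4,0.9,0,0,0],[0.3,0,-1.4,0.9,0,0,0]]}}

```text
time_s: 20.32
eef_pos: [0.5429, -0.1233, 0.0211]
eef_rot: [0.706, -0.034, -0.706, -0.034]
ft_force: [-1.1, 0.5, -0.3]
grip_width: 0.451
```

```bash
python3 look.py w27; python3 rim.py w27.pkl .5427 -.1233 rim27 200 350 200 350
```

```text
20.3667 [ 0.5429 -0.1233  0.0211] [ 1.e-04 -1.e-04 -1.e+00] [-0.74  0.49 -0.46] 0.4499406466379062 0.0018479533674111309
```

View pics/rim27.png

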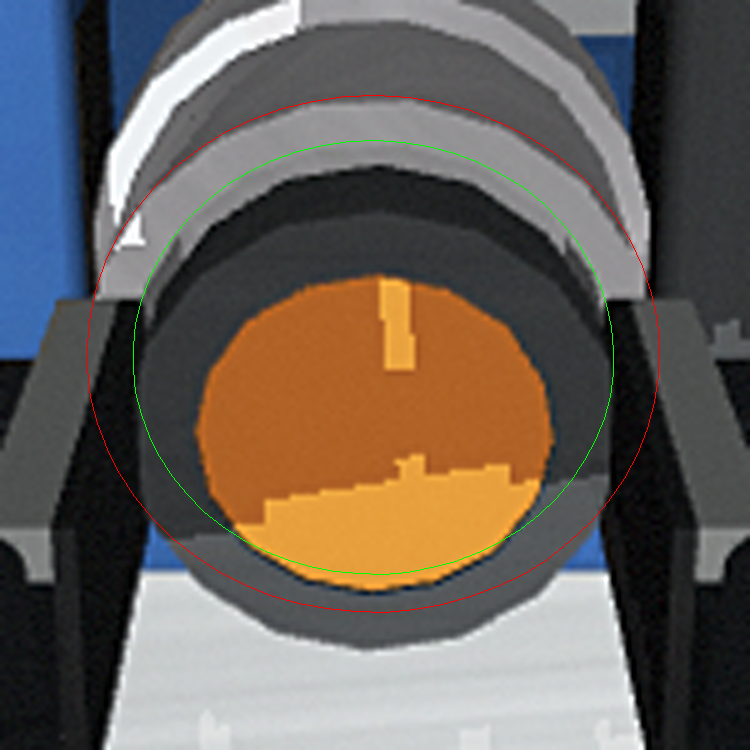

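>>> {"method": "carry_out", "body": {"increments": [[0.3,2,0,0,0,0,0],[0.3,4,0,0,0,0,0],[0.3,5,0,0,0,0,0],[0.3,5,0,0,0,0,0]]}}

```text
time_s: 20.7
eef_pos: [0.5429, -0.1233, 0.0164]
eef_rot: [-0.706, 0.034, 0.706, 0.034]
ft_force: [-2.2, 0.7, 3.2]
grip_width: 0.446
```

```bash
python3 look.py w28; python3 rim.py w28.pkl .5427 -.1233 rim28 200 350 200 350
```

```text
20.75 [ 0.5429 -0.1233  0.0164] [-2.e-04  0.e+00 -1.e+00] [-1.26  0.51  4.07] 0.44635981059614627 0.002510468327757706
```

View pics/rim28.png

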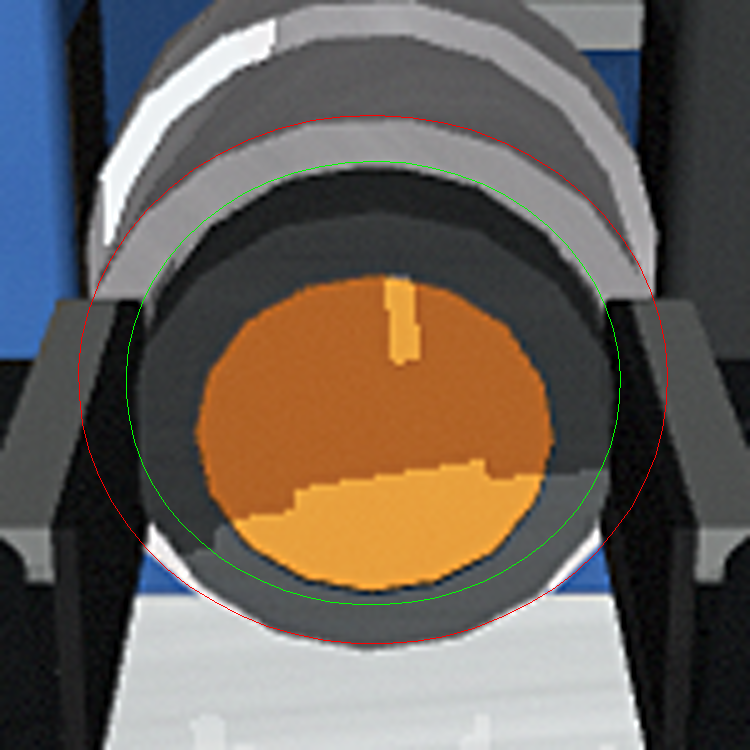

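>>> {"method": "carry_out", "body": {"increments": [[0.3,-0.4,0,0,0,0,0],[0.56,-0.4,0,0,0,0,0],[0.56,-0.4,0,0,0,0,0],[0.56,-0.4,0,0,0,0,0]]}}

```text
time_s: 21.08
eef_pos: [0.5427, -0.1232, 0.0161]
eef_rot: [-0.706, 0.034, 0.706, 0.034]
ft_force: [-0.0, 0.6, 0.4]
grip_width: 0.558
```

```bash
python3 look.py w29
```

```text
21.1333 [ 0.5427 -0.1232  0.0161] [-3.e-04  1.e-04 -1.e+00] [ 0.52 -0.84  0.19] 0.5623879202791533 0.0012958568486351925
```

View pics/w29.png

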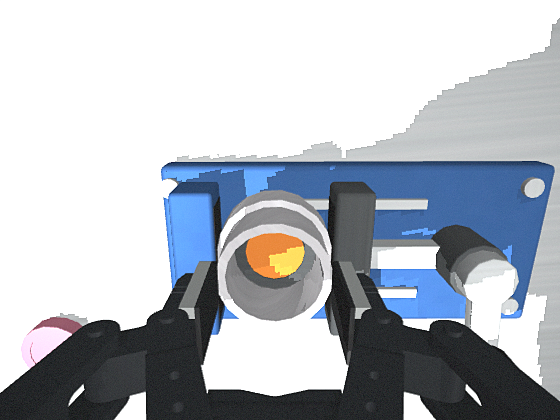

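>>> {"method": "carry_out", "body": {"increments": [[0.6,-25,0,0,0,0,0],[0.6,-60,0,0,0,0,0],[0.6,-75,0,20,0,0,0],[0.6,-75,-10,50,0,0,0],[0.6,-75,-10,50,0,0,0]]}}

```text
time_s: 21.55
eef_pos: [0.4886, -0.106, 0.0906]
eef_rot: [-0.704, 0.033, 0.708, 0.034]
ft_force: [-0.2, 0.1, -2.1]
grip_width: 0.597
```

```bash
python3 look.py w30
```

```text
21.6 [ 0.4886 -0.106   0.0906] [-0.0058  0.0026 -1.    ] [ 0.28 -0.06  0.06] 0.6032794319837885 0.0716647859548994
```

View pics/w30.png

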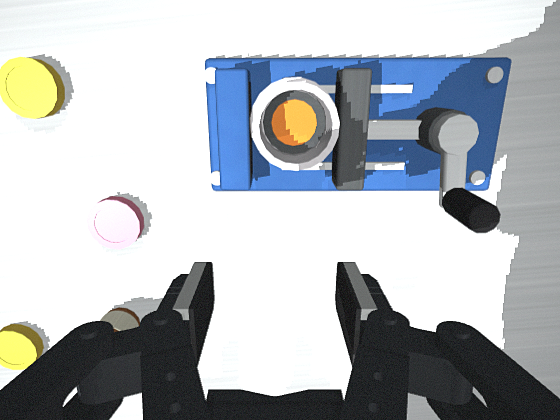

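>>> {"method": "carry_out", "body": {"increments": [[0.6,0,-40,-8,0,0,0],[0.6,0,-80,-16,0,0,0],[0.6,0,-120,-24,0,0,0],[0.6,0,-160,-32,0,0,0],[0.6,0,-200,-40,0,0,0],[0.6,10,-235,-47,0,0,0],[0.6,30,-260,-51,0,0,0],[0.6,50,-269,-51.6,0,0,0],[0.6,61,-269,-51.6,0,0,0],[0.6,61,-269,-51.6,0,0,0],[0.6,61,-269,-51.6,0,0,0],[0.6,61,-269,-51.6,0,0,0]]}}

```text
time_s: 22.6
eef_pos: [0.5719, 0.1532, 0.0311]
eef_rot: [0.707, -0.034, -0.706, -0.034]
ft_force: [-0.6, -0.5, 0.1]
grip_width: 0.599
```

```bash
python3 look.py w31;python3 - <<'E'
from h import *
import pickle
d,p,q=pickle.load(open("w31.pkl","rb"));t=(p,Ro.from_quat(q))
for o in outline_of("wrist","green_center"): print(o["confidence"],o["centre"],ray("wrist",o["centre"],.0245,d,t))
im=d["img"].copy()
for R,c in((.02,(0,0,255)),(.0145,(0,255,0))):
  pts=[proj("wrist",[p[0]+R*np.cos(a),p[1]+R*np.sin(a),.026],d,t)+.5 for a in np.linspace(0,6.283,60)]
  cv2.polylines(im,[np.int32(np.array(pts)*4)],False,c,1,shift=2)
cv2.imwrite("pics/w31b.png",cv2.resize(cv2.convertScaleAbs(im[150:330,180:380],alpha=1.5,beta=10),None,fx=3.5,fy=3.3))
E
```

```text
22.65 [0.5719 0.1532 0.0311] [ 1.2e-03 -1.0e-04 -1.0e+00] [-0.17  0.65 -0.02] 0.6011143983958289 0.011270119718776901
0.77 [238.6, 273.8] [0.57027689 0.15354348 0.0245    ]
```

View pics/w31b.png

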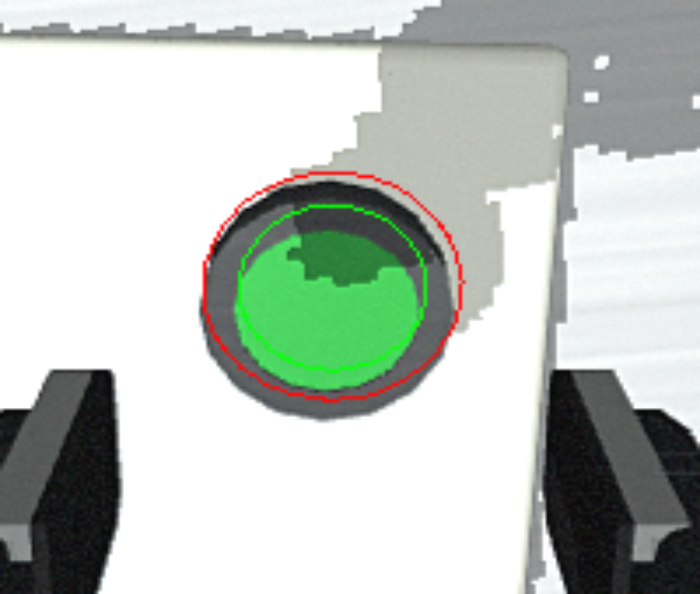

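>>> {"method": "carry_out", "body": {"increments": [[0.6,0,-0.5,3.3,0,0,0],[0.6,15,-0.5,3.3,0,0,0],[0.6,30,-0.5,3.3,0,0,0],[0.6,40,-0.5,3.3,0,0,0],[0.6,40,-0.5,3.3,0,0,0],[0.6,40,-0.5,3.3,0,0,0],[0.6,40,-0.5,3.3,0,0,0]]}}

```text
time_s: 23.28
eef_pos: [0.5685, 0.1551, -0.0088]
eef_rot: [0.707, -0.034, -0.706, -0.034]
ft_force: [0.8, 0.5, 0.5]
grip_width: 0.602
```

```bash
cat > pk.py <<'E'
from h import *
import pickle,sys
n=sys.argv[1]
d,p,q=pickle.load(open(n+".pkl","rb"));t=(p,Ro.from_quat(q));im=d["img"].copy()
for R,c in((.02,(0,0,255)),(.0145,(0,255,0))):
  pts=[proj("wrist",[p[0]+R*np.cos(a),p[1]+R*np.sin(a),.026],d,t)+.5 for a in np.linspace(0,6.283,60)]
  cv2.polylines(im,[np.int32(np.array(pts)*4)],False,c,1,shift=2)
cv2.imwrite("pics/%sb.png"%n,cv2.resize(cv2.convertScaleAbs(im[200:350,190:360],alpha=1.5,beta=10),None,fx=4,fy=4))
E
python3 look.py w32;python3 pk.py w32
```

```text
23.3333 [ 0.5685  0.1551 -0.0088] [ 1.4e-03  2.0e-04 -1.0e+00] [-0.58  0.5  -0.89] 0.6004617542352894 0.0024079671973809887
```

View pics/w32b.png

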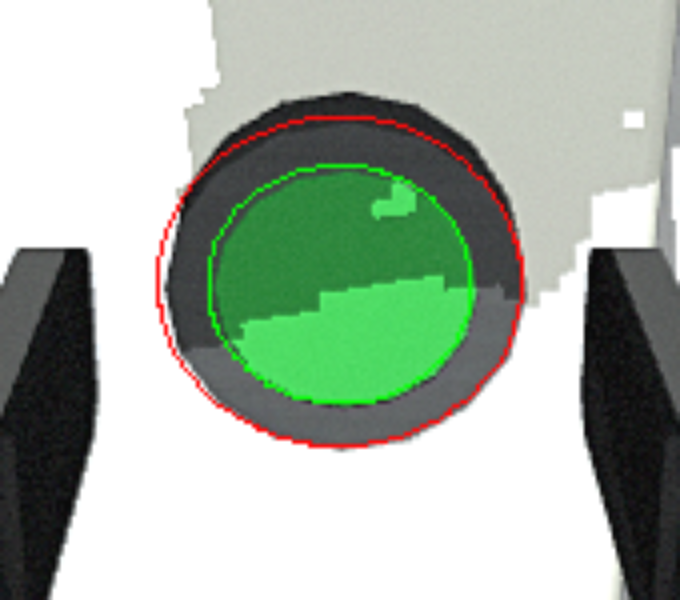

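>>> {"method": "carry_out", "body": {"increments": [[0.6,8,0.4,0.4,0,0,0],[0.6,14,0.4,0.4,0,0,0],[0.6,14,0.4,0.4,0,0,0],[0.3,14,0.4,0.4,0,0,0],[0.3,14,0.4,0.4,0,0,0],[0.3,14,0.4,0.4,0,0,0],[0.3,14,0.4,0.4,0,0,0]], "grip_force": 30}}

```text
time_s: 23.92
eef_pos: [0.5674, 0.1548, -0.0235]
eef_rot: [0.706, -0.034, -0.706, -0.034]
ft_force: [0.7, 0.9, -0.0]
grip_width: 0.448
```

```bash
python3 look.py w33;python3 disc.py w33.pkl d33 -48.6 0 0
```

```text
23.9667 [ 0.5674  0.1548 -0.0235] [ 2.e-04  0.e+00 -1.e+00] [ 0.35 -0.35 -0.05] 0.44771104315726673 0.0024109117988827147
```

View pics/d33.png

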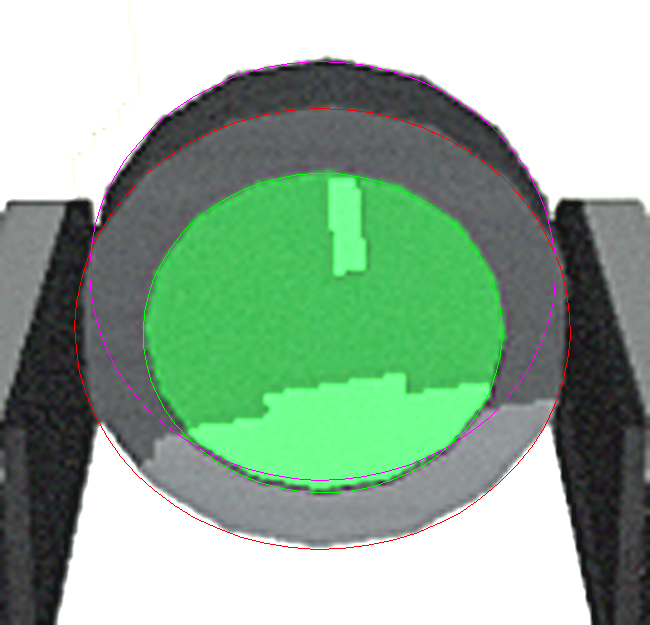

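>>> {"method": "carry_out", "body": {"increments": [[0.3,-25,0,0,0,0,0],[0.3,-60,0,0,0,0,0],[0.3,-90,25,0,0,0,0],[0.3,-95,65,-0.5,0,0,0],[0.3,-95,105,-0.8,0,0,0],[0.3,-95,145,-1,0,0,0],[0.3,-95,185,-1.4,0,0,0],[0.3,-95,225,-1.6,0,0,0],[0.3,-90,260,-2,0,0,0],[0.3,-80,275,-2,0,0,0],[0.3,-65,279,-2,0,0,0],[0.3,-56,279,-2,0,0,0]]}}

```text
time_s: 24.97
eef_pos: [0.5421, -0.1249, 0.0315]
eef_rot: [-0.706, 0.035, 0.706, 0.035]
ft_force: [-0.3, 0.7, 0.1]
grip_width: 0.449
```

>>> {"method": "carry_out", "body": {"increments": [[0.3,0,0,0,0,0,0],[0.3,0,0,0,0,0,0],[0.3,0,0,0,0,0,0]]}}

```text
time_s: 25.22
eef_pos: [0.5432, -0.1223, 0.0328]
eef_rot: [0.707, -0.033, -0.706, -0.033]
ft_force: [0.1, 0.0, 0.5]
grip_width: 0.447
```

```bash
python3 look.py w34; python3 rim.py w34.pkl .5427 -.1233 rim34 200 350 200 350
```

```text
25.2667 [ 0.5432 -0.1223  0.0328] [ 5.e-04 -1.e-04 -1.e+00] [-0.2  -0.47  0.34] 0.44728369130234885 0.005496924162862268
```

View pics/rim34.png

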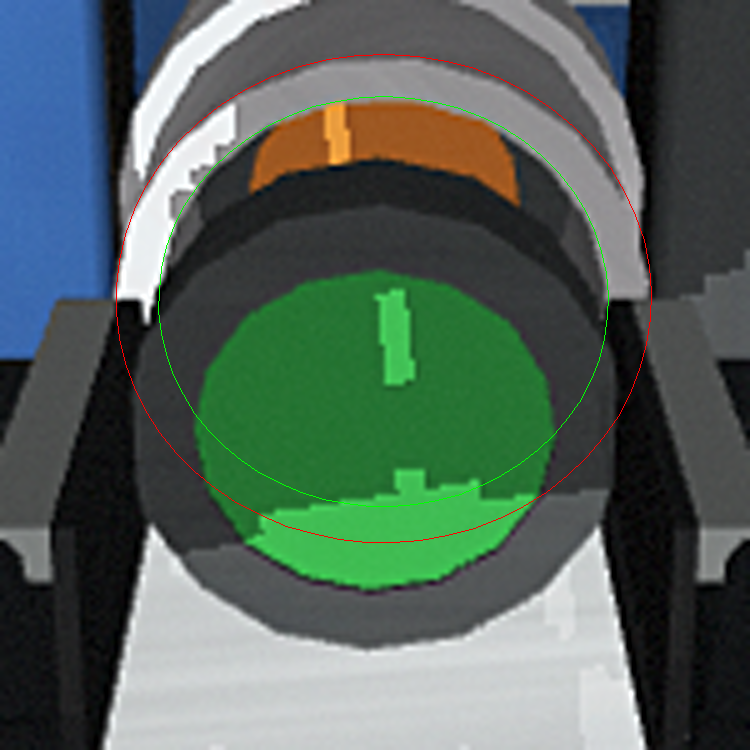

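>>> {"method": "carry_out", "body": {"increments": [[0.3,5,1.0,0.3,0,0,0],[0.3,11,1.0,0.3,0,0,0],[0.3,11,1.0,0.3,0,0,0],[0.3,11,1.0,0.3,0,0,0],[0.3,11,1.0,0.3,0,0,0]]}}

```text
time_s: 25.68
eef_pos: [0.5423, -0.1239, 0.0213]
eef_rot: [-0.706, 0.034, 0.706, 0.034]
ft_force: [0.0, -0.5, -0.1]
grip_width: 0.449
```

```bash
python3 look.py w35; python3 rim.py w35.pkl .5427 -.1233 rim35 200 350 200 350
```

```text
25.7333 [ 0.5423 -0.1239  0.0213] [-3.e-04  2.e-04 -1.e+00] [-0.45 -0.17  0.17] 0.44829358115086354 0.0029203695696597095
```

View pics/rim35.png

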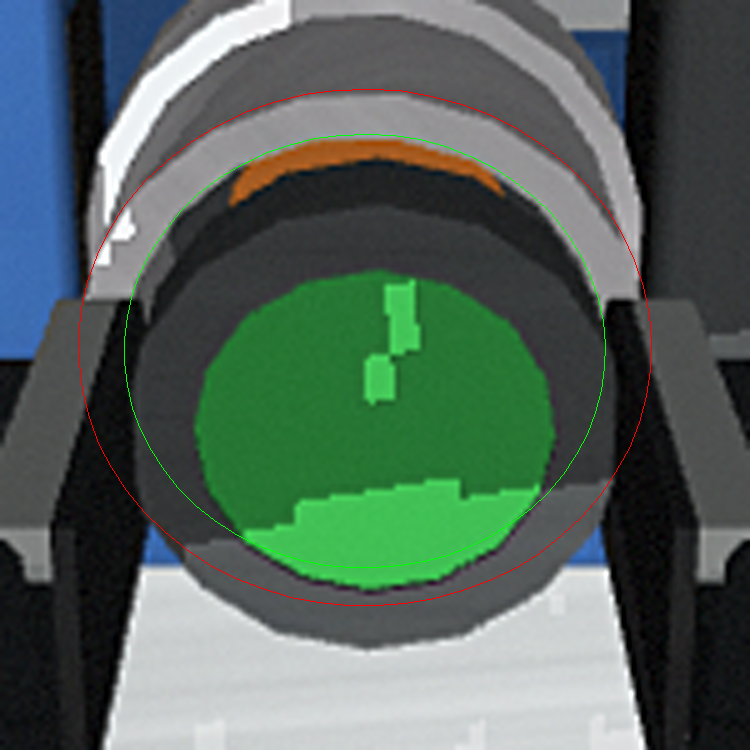

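>>> {"method": "carry_out", "body": {"increments": [[0.3,0,-0.7,-0.5,0,0,0],[0.3,0,-0.7,-0.5,0,0,0],[0.3,2,-0.7,-0.5,0,0,0],[0.3,4,-0.7,-0.5,0,0,0],[0.3,5,-0.7,-0.5,0,0,0],[0.3,5,-0.7,-0.5,0,0,0]]}}

```text
time_s: 26.23
eef_pos: [0.5429, -0.1235, 0.0165]
eef_rot: [-0.706, 0.034, 0.706, 0.034]
ft_force: [-1.3, -0.7, 1.4]
grip_width: 0.448
```

```bash
python3 look.py w36; python3 rim.py w36.pkl .5427 -.1233 rim36 200 350 200 350
```

```text
26.2833 [ 0.5429 -0.1235  0.0165] [-1.e-04  0.e+00 -1.e+00] [-0.16 -0.18  1.99] 0.45007346585619606 0.00262981806450576
```

View pics/rim36.png

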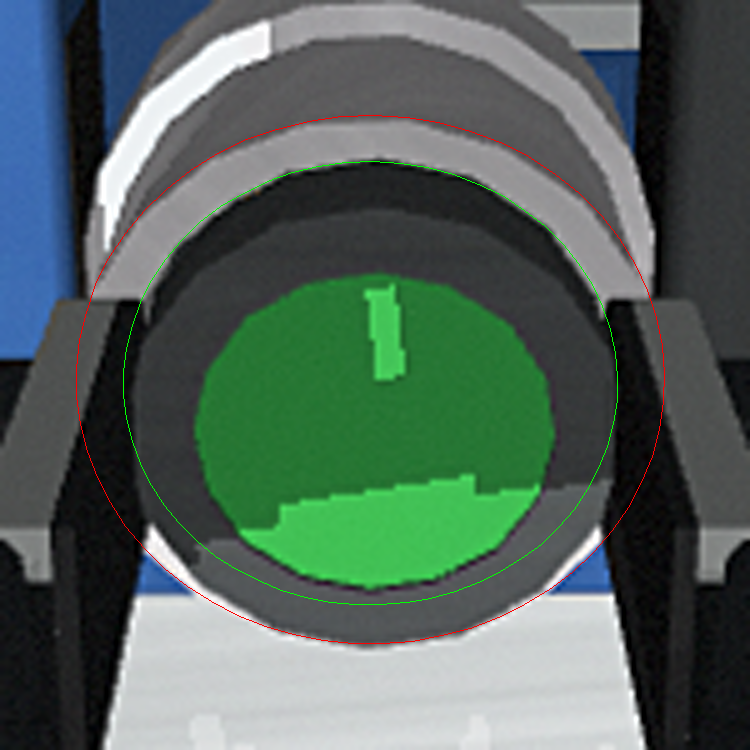

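Aligned inside the bore again, same as amber. Release.

>>> {"method": "carry_out", "body": {"increments": [[0.3,-0.2,0,0,0,0,0],[0.56,-0.2,0,0,0,0,0],[0.56,-0.2,0,0,0,0,0],[0.56,-0.2,0,0,0,0,0],[0.6,-25,0,0,0,0,0],[0.6,-60,0,0,0,0,0],[0.6,-75,0,20,0,0,0],[0.6,-75,-10,50,0,0,0],[0.6,-75,-10,50,0,0,0]]}}

```text
time_s: 27.03
eef_pos: [0.4887, -0.1062, 0.0906]
eef_rot: [-0.704, 0.033, 0.708, 0.034]
ft_force: [-0.3, 0.8, -1.5]
grip_width: 0.6
```

```bash
python3 look.py w37
```

```text
27.0833 [ 0.4887 -0.1062  0.0906] [-0.0057  0.0026 -1.    ] [0.89 0.21 0.13] 0.6002894897406237 0.07049123766998326
```

View pics/w37.png

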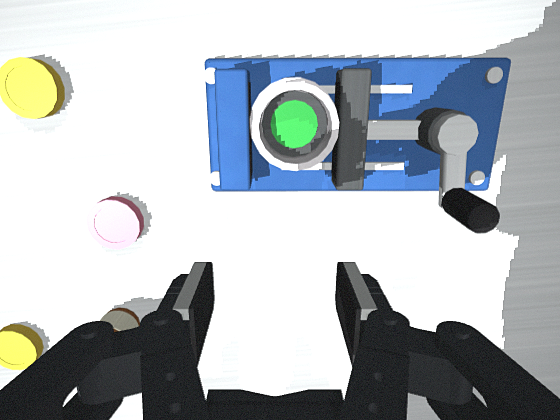

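>>> {"method": "carry_out", "body": {"increments": [[0.6,0,-40,4,0,0,0],[0.6,0,-80,8,0,0,0],[0.6,0,-120,12,0,0,0],[0.6,0,-160,16,0,0,0],[0.6,0,-200,20,0,0,0],[0.6,0,-240,24,0,0,0],[0.6,0,-280,28,0,0,0],[0.6,0,-320,32,0,0,0],[0.6,20,-350,36,0,0,0],[0.6,45,-359,36.5,0,0,0],[0.6,60,-359,36.5,0,0,0],[0.6,60,-359,36.5,0,0,0]]}}

```text
time_s: 28.08
eef_pos: [0.4887, 0.2522, 0.0271]
eef_rot: [-0.704, 0.034, 0.709, 0.032]
ft_force: [-1.1, -0.2, 0.3]
grip_width: 0.603
```

>>> {"method": "carry_out", "body": {"increments": [[0.6,0,0,0,0,0,0],[0.6,0,0,0,0,0,0]]}}

```text
time_s: 28.25
eef_pos: [0.4932, 0.2521, 0.0321]
eef_rot: [0.707, -0.034, -0.706, -0.034]
ft_force: [-0.9, 0.3, 0.0]
grip_width: 0.594
```

```bash
python3 look.py w38;python3 pk.py w38
```

```text
28.3 [0.4932 0.2521 0.0321] [ 1.5e-03  4.0e-04 -1.0e+00] [ 0.28 -1.14 -0.09] 0.5995661951675614 0.014503216407906956
```

View pics/w38b.png

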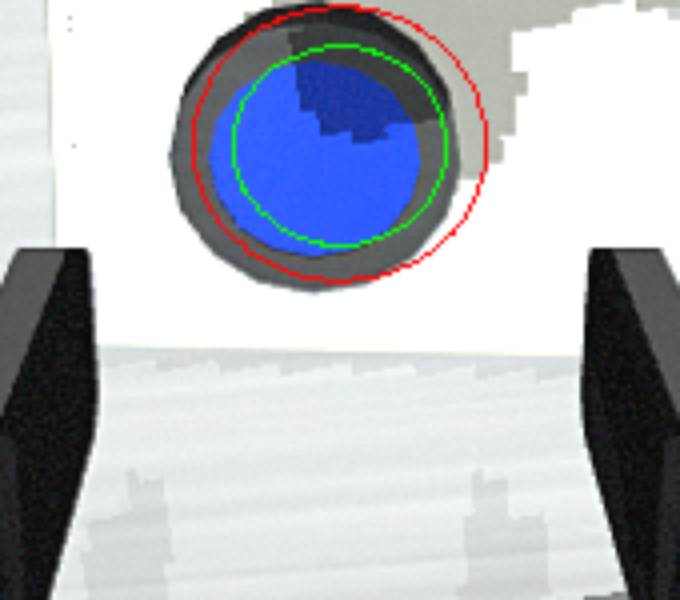

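>>> {"method": "carry_out", "body": {"increments": [[0.6,0,-3.4,1.5,0,0,0],[0.6,15,-3.4,1.5,0,0,0],[0.6,30,-3.4,1.5,0,0,0],[0.6,41,-3.4,1.5,0,0,0],[0.6,41,-3.4,1.5,0,0,0],[0.6,41,-3.4,1.5,0,0,0],[0.6,41,-3.4,1.5,0,0,0]]}}

```text
time_s: 28.88
eef_pos: [0.4916, 0.2558, -0.0087]
eef_rot: [0.707, -0.034, -0.706, -0.034]
ft_force: [0.2, -0.0, 0.5]
grip_width: 0.605
```

```bash
python3 look.py w39;python3 pk.py w39
```

```text
28.9333 [ 0.4916  0.2558 -0.0087] [ 1.4e-03  5.0e-04 -1.0e+00] [-0.35  0.24  1.68] 0.5988495337422708 0.004367885554184781
```

View pics/w39b.png

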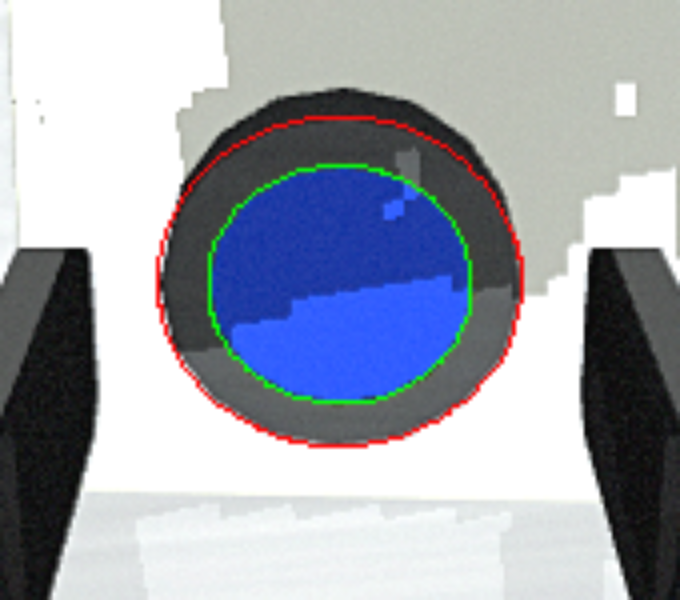

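>>> {"method": "carry_out", "body": {"increments": [[0.6,8,0,0,0,0,0],[0.6,14,0,0,0,0,0],[0.6,14,0,0,0,0,0],[0.3,14,0,0,0,0,0],[0.3,14,0,0,0,0,0],[0.3,14,0,0,0,0,0],[0.3,14,0,0,0,0,0]], "grip_force": 30}}

```text
time_s: 29.52
eef_pos: [0.491, 0.2557, -0.0235]
eef_rot: [0.706, -0.034, -0.706, -0.034]
ft_force: [1.3, 0.1, -0.6]
grip_width: 0.447
```

```bash
python3 look.py w40;python3 disc.py w40.pkl d40 -48.6 0 0
```

```text
29.5667 [ 0.491   0.2557 -0.0235] [ 3.e-04  1.e-04 -1.e+00] [-1.28 -0.05 -0.44] 0.4481390032089557 0.001247523661496215
```

View pics/d40.png

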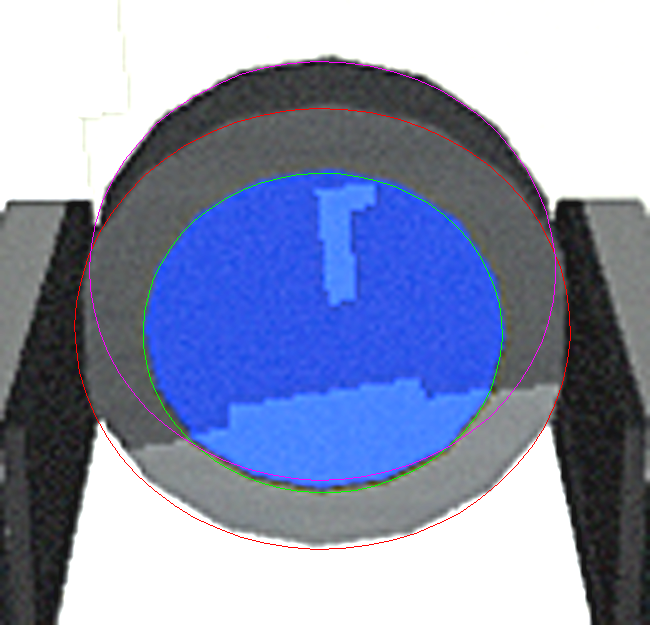

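>>> {"method": "carry_out", "body": {"increments": [[0.3,-25,0,0,0,0,0],[0.3,-60,0,0,0,0,0],[0.3,-90,25,-6,0,0,0],[0.3,-95,63,-15,0,0,0],[0.3,-95,102,-24,0,0,0],[0.3,-95,141,-33,0,0,0],[0.3,-95,180,-42,0,0,0],[0.3,-95,219,-52,0,0,0],[0.3,-95,258,-61,0,0,0],[0.3,-95,297,-70,0,0,0],[0.3,-95,336,-79,0,0,0],[0.3,-90,360,-85,0,0,0]]}}

```text
time_s: 30.57
eef_pos: [0.5426, -0.1153, 0.0678]
eef_rot: [0.708, -0.035, -0.705, -0.034]
ft_force: [1.2, 0.2, -0.3]
grip_width: 0.447
```

```bash
python3 -c "
from h import *
p,R=pose();print(p,R.as_matrix().round(4).tolist())"
```

```text
[ 0.54256537 -0.11525185  0.06784318] [[0.0035, -0.0978, -0.9952], [-0.0025, -0.9952, 0.0977], [-1.0, 0.0022, -0.0038]]
```

Remaining from commanded: y +12.4, z −2.8, down 34.

>>> {"method": "carry_out", "body": {"increments": [[0.3,15,8,-2.8,0,0,0],[0.3,34,12.4,-2.8,0,0,0],[0.3,34,12.4,-2.8,0,0,0],[0.3,34,12.4,-2.8,0,0,0],[0.3,34,12.4,-2.8,0,0,0]]}}

```text
time_s: 30.98
eef_pos: [0.5429, -0.123, 0.0329]
eef_rot: [0.706, -0.034, -0.706, -0.034]
ft_force: [0.4, -0.4, -0.5]
grip_width: 0.447
```

```bash
python3 look.py w41; python3 rim.py w41.pkl .5427 -.1233 rim41 200 350 200 350
```

```text
31.0333 [ 0.5429 -0.123   0.0329] [ 3.e-04  1.e-04 -1.e+00] [ 0.2   0.35 -0.08] 0.4455117077512707 0.00984790374150362
```

View pics/rim41.png

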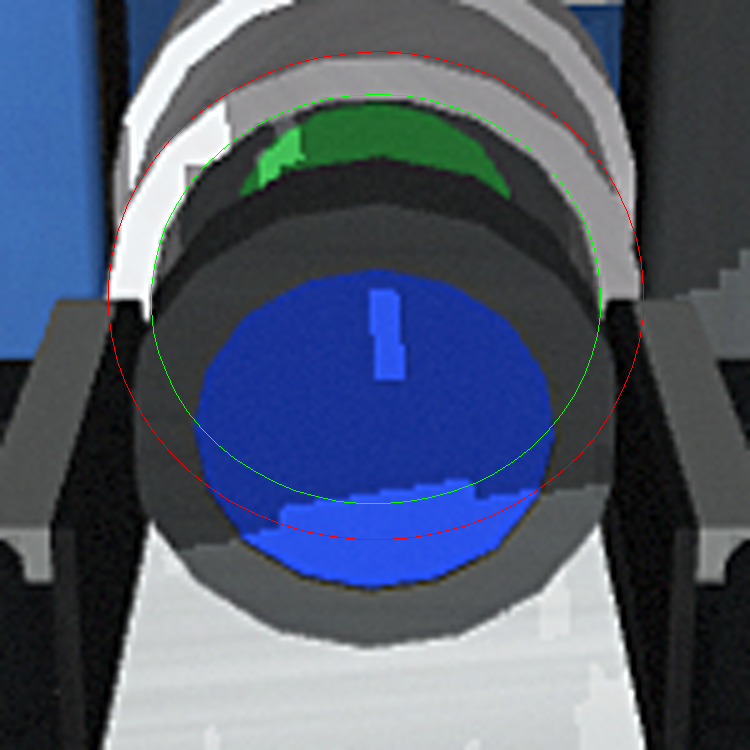

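>>> {"method": "carry_out", "body": {"increments": [[0.3,5,0.4,0.3,0,0,0],[0.3,11,0.4,0.3,0,0,0],[0.3,11,0.4,0.3,0,0,0],[0.3,11,0.4,0.3,0,0,0],[0.3,11,0.4,0.3,0,0,0]]}}

```text
time_s: 31.45
eef_pos: [0.5423, -0.1236, 0.0214]
eef_rot: [-0.706, 0.034, 0.706, 0.034]
ft_force: [-0.1, -0.2, -1.1]
grip_width: 0.45
```

```bash
python3 look.py w42; python3 rim.py w42.pkl .5427 -.1233 rim42 200 350 200 350
```

```text
31.5 [ 0.5423 -0.1236  0.0214] [-2.e-04  1.e-04 -1.e+00] [0.38 0.84 0.13] 0.4497960820400901 0.0028254570360725707
```

View pics/rim42.png

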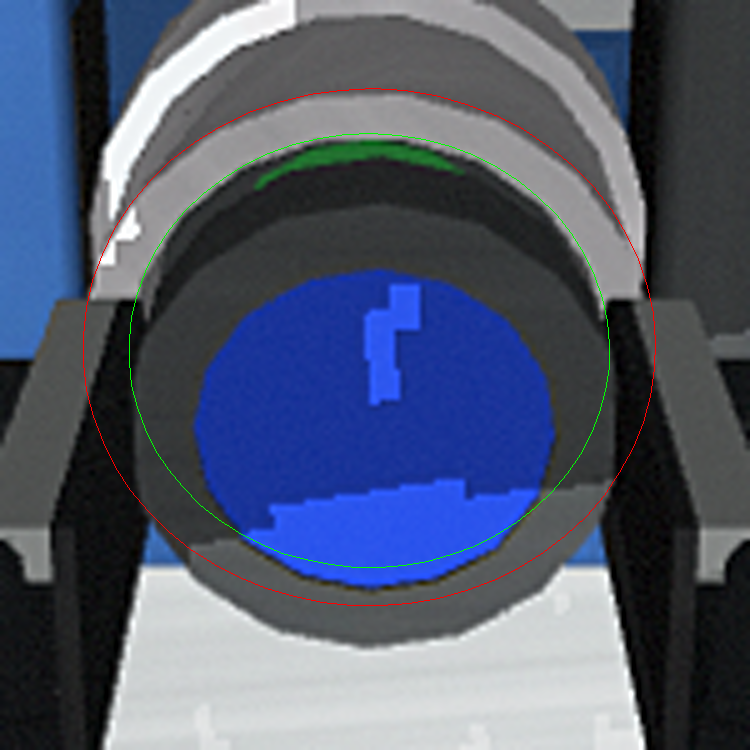

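>>> {"method": "carry_out", "body": {"increments": [[0.3,0,-0.3,-0.4,0,0,0],[0.3,0,-0.3,-0.4,0,0,0],[0.3,2,-0.3,-0.4,0,0,0],[0.3,4,-0.3,-0.4,0,0,0],[0.3,5,-0.3,-0.4,0,0,0],[0.3,5,-0.3,-0.4,0,0,0]]}}

```text
time_s: 32.0
eef_pos: [0.5428, -0.1236, 0.0165]
eef_rot: [-0.706, 0.034, 0.706, 0.034]
ft_force: [-0.9, 0.3, 2.3]
grip_width: 0.448
```

```bash
python3 look.py w43; python3 rim.py w43.pkl .5427 -.1233 rim43 200 350 200 350
```

```text
32.05 [ 0.5428 -0.1236  0.0165] [-1.e-04  0.e+00 -1.e+00] [-0.77  0.51  2.98] 0.44959420589275184 0.0025144149351985366
```

View pics/rim43.png

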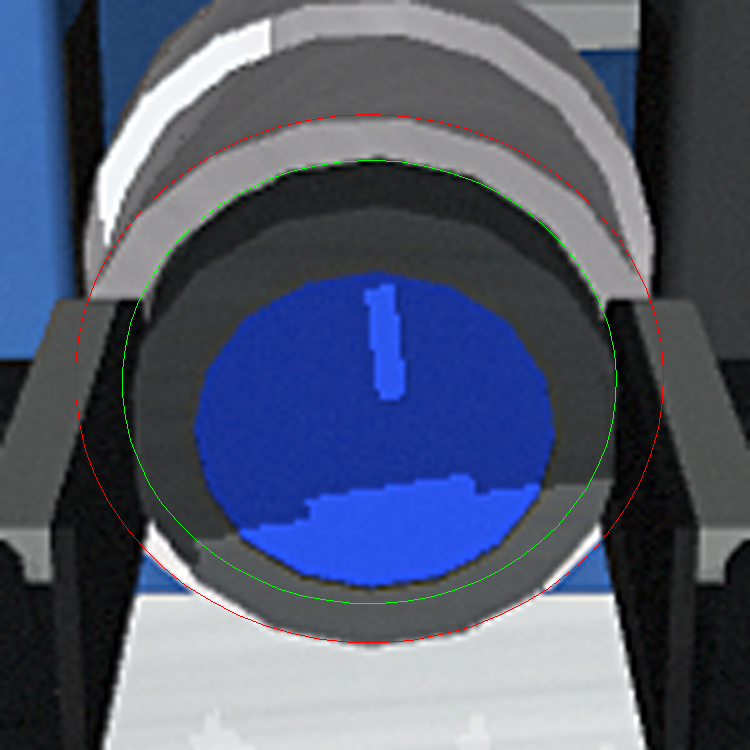

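>>> {"method": "carry_out", "body": {"increments": [[0.3,-0.2,-0.2,0,0,0,0],[0.56,-0.2,-0.2,0,0,0,0],[0.56,-0.2,-0.2,0,0,0,0],[0.56,-0.2,-0.2,0,0,0,0],[0.6,-25,0,0,0,0,0],[0.6,-60,0,0,0,0,0],[0.6,-75,0,20,0,0,0],[0.6,-75,-10,50,0,0,0],[0.6,-75,-10,50,0,0,0],[0.6,-75,-10,50,0,0,0],[0.6,-75,-10,50,0,0,0],[0.6,-75,-10,50,0,0,0]]}}

```text
time_s: 33.05
eef_pos: [0.495, -0.1092, 0.0915]
eef_rot: [0.707, -0.034, -0.706, -0.034]
ft_force: [-0.8, 0.8, -0.0]
grip_width: 0.596
```

```bash
python3 look.py w44; python3 - <<'E'
from h import *
import pickle
d,p,q=pickle.load(open("w44.pkl","rb"));t=(p,Ro.from_quat(q));im=d["img"].copy()
im=cv2.resize(im[50:190,200:370],None,fx=4,fy=4,interpolation=cv2.INTER_CUBIC)
for z,r,c in((.057,.025,(0,0,255)),(.057,.021,(0,255,0)),(.051,.02,(255,0,255))):
  pts=[(proj("wrist",[.5427+r*np.cos(a),-.1233+r*np.sin(a),z],d,t)-[200,50]+.5)*4 for a in np.linspace(0,6.283,60)]
  cv2.polylines(im,[np.int32(pts)],False,c,1)
cv2.imwrite("pics/w44b.png",im)
d=snapshot("top");cv2.imwrite("pics/t44.png",d["img"])
d=snapshot("scene");cv2.imwrite("pics/s44.png",cv2.resize(d["img"][230:370,70:240],None,fx=4,fy=4,interpolation=cv2.INTER_CUBIC))
E
```

```text
33.1 [ 0.495  -0.1092  0.0915] [ 1.e-03 -4.e-04 -1.e+00] [-0.34  0.27 -0.34] 0.6007547603768437 0.003787071899102365
```

View pics/w44b.png

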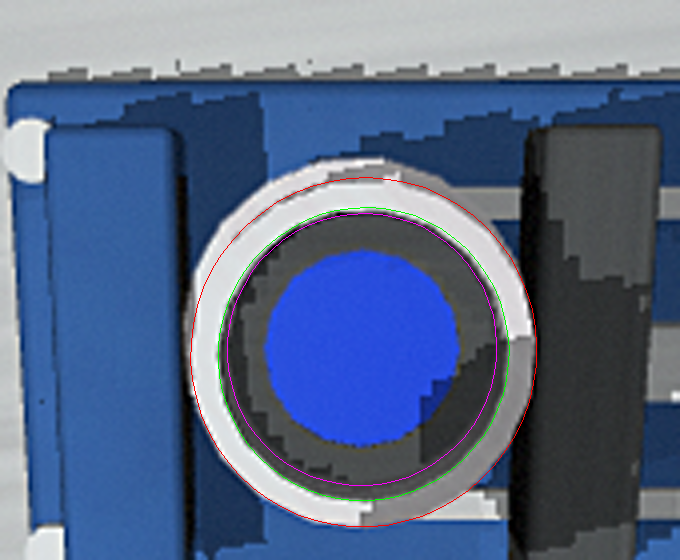

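View pics/t44.png

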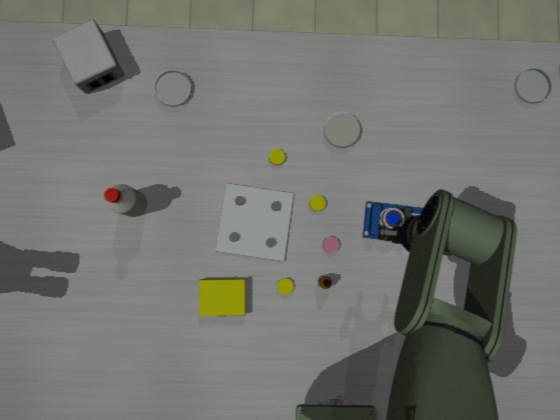

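View pics/s44.png

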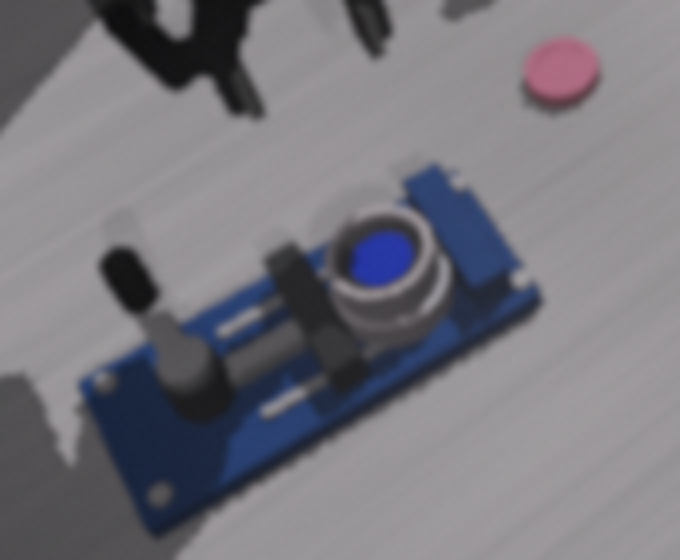

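```bash
python3 -c "
from workcell import *
print(sense()['time_s'],sense()['ft_force']);print(sign_off())"
```

```text
33.2 [ 0.27288238 -0.15484173 -0.38370663]
the job is handed in; nothing more can be done
None
```

I clamped the tube in the vise and dropped the filters in one at a time: amber, then green, then blue. I handed the job in at 33.2 s.

**Clamp:** I carried the crank clockwise to about 3.06 rad. The force at the knob rose from about 5.4 N turning freely to about 9.6 N, which I estimate puts roughly 20 N on the tube. I eased off before letting go of the knob, and the tube and crank had not visibly moved in the later pictures.

**Filters:** Wrist pictures after the amber and green drops showed each lying flat in the bore. In the last wrist picture blue lies flat and centred at about 6 mm below the rim, the depth expected for three stacked filters. The top view shows all four tray pads empty and the bottles, dish and slide box where they were. The gripper was clear of everything, with about 0 N at the wrist.

**What disagreed or went wrong:**
- **Fingertip position:** the real fingertips sat about 40 mm behind the stated TCP. My first pinch of the knob therefore closed on air just above it, without contact. I then found the true tip height by touching the tray.
- **Tray touch over 40 N:** that touch went further than intended because I sent several steps without checking in between. The open fingertips pressed the fixed tray with about 41 N upward force (about 44 N in all), above the 40 N limit if it also counts for fingers. The limit is stated for the arm and gripper body, so I don't know how it will be judged. Nothing moved.
- **Light contact at release:** 2–4 N of upward force showed as each filter entered the tube, probably the fingertips on the rim.

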